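# Set the length stop and lay the connector against it

## Task

Crank the handwheel of the stop unit until the slide's pointer stands opposite the tip of the pointed (cone-topped) rider on the scale, not the square-topped one, and let go of the crank. Then lay the connector flat in the unit's open channel, its wide square end touching the stop plate and its narrow nose pointing away from the handwheel, and release it. Leave the stop at the mark and the tin, relay and side cutters where they are.

Things in the scene. Friction and masses are not known exactly. Their poses are not given: they have to be found in the camera images.
- wheel_axis (a point): Point on the handwheel's upright axis, 102 mm above the bench, at the same height as grip_middle.
- grip_middle (a point): Middle of the crank grip: an upright black cylinder 20 mm across and 42 mm tall (z = 81 to 123 mm) that spins freely on its spindle, 42 mm from the wheel axis; this point is at z = 102 mm. Held from above by the grip, the hand can go round in a circle without turning.
- slide (a joint): Position of the slide along the unit's +y (m); 0 with the pointer at y = -20 mm in the unit's frame; end stops at -0.045 and +0.045. Always 16 mm per handwheel turn: slide = 0.002546 x handwheel.
- pointer_tip (a point): Tip of the slide's small steel pointer, which points along +x to the scale rail, at x = 64 mm, z = 32.5 mm in the unit's frame.
- square_rider: The other rider, fixed on the same rail on the other side: same saddle with a flat-topped 14 mm square block (top 20 mm above its origin). Not the mark. Origin as for the pointed rider.
- connector: Loose black connector 26 mm (x) by 88 mm (y) by 22 mm (z), 60 g, lying on the bench beside the unit's +y end. Origin at the centre of its underside, z up. The square-ended block runs from y = -44 to +25 mm, 26 mm wide and 22 mm high; a nose 12 mm wide, red-ended, runs on to y = +44 mm. Grasp it across the 26 mm width, near y = -10 mm.
- square_end (a point): Centre of the connector's wide flat end, at y = -44 mm, 11 mm above its underside.
- nose_tip (a point): Tip of the connector's narrow nose, at y = +44 mm, 11 mm above its underside.
- tin_screws: Bystander: round open tin of screws, 74 mm across, 35 mm tall, behind the unit; origin under its middle. Do not disturb.
- relay: Bystander: blue relay 34 x 24 x 32 mm behind the unit; origin under its middle. Do not disturb.
- side_cutters: Bystander: red-handled side cutters 53 x 128 x 13 mm lying behind and left of the connector; origin under the middle. Do not disturb.
- stop_unit: Hand-cranked length stop, fixed to the bench; grey base plate x = -90 to 90, y = -200 to 130 mm, 14 thick; origin on the bench, z up. Lead screw along y at x = 20 with the dark slide on it (46 x 36, top z = 62). Handwheel on a gear box at the -y end, upright axis at x = 20, y = -150. Scale rail along the +x side, open channel along the -x side. End bearing x -5 to 45, y 71 to 85, top z = 48.
- channel_floor (a point): Point on the floor of the open channel, on its middle line, at x = -55, y = 60, z = 20 mm of stop_unit. The channel runs along y from -77 to +127 mm, 34 mm wide between two side lips 5 mm thick whose tops are at z = 28 mm; open at the +y end.
- scale_rail (a point): Middle of the top of the raised aluminium scale rail, at x = 74, y = -20, z = 30 mm of stop_unit; 20 mm wide, 150 mm long along y, with fine cross lines every 5 mm.
- handwheel (a joint): Angle of the wheel (rad), growing clockwise seen from above. Wheel 102 mm across, rim top z = 79 mm. One turn clockwise (+2 pi) moves the slide 16 mm along the unit's +y, away from the wheel. Turns several turns either way against about 0.1 N m of friction and stays where left; the screw is self-locking, so the slide cannot be pushed.
- pointed_rider: The mark: steel rider fixed on the scale rail, with a cone ending in a point 30 mm above its origin. Saddle 26 x 14 mm; origin on the rail's top (z = 30 mm), straight below the tip; axes as stop_unit. It may be on either side of the slide. The pointer is level with it when both have the same y in the unit's frame.
- stop_face (a point): Middle of the working face of the steel stop plate, which the slide carries across the channel. The face looks along the unit's +y; plate 10 mm thick, z = 28.5 to 54.5 mm reaching to x = -84. The point is on the channel's middle line (x = -55 mm), z = 31.5 mm, and 5 mm farther along +y than the pointer tip. Axes as stop_unit.
- tool_balancer_4: The lowest of the yellow tools hanging over the bench, just behind the unit; origin at its lower end, about 0.43 m above the bench; the tool, some 50 mm thick, runs up from there. Fixed; keep the wrist and arm clear of it (when moving from the wheel to the connector, first draw back toward the robot).
Not all that is in view belongs to the job. Leave any green or yellow look-alike of the connector alone.

How it is judged:
By the outcome, as a careful person would: the job done as asked, in the order asked, and still so for the second after the job is handed in, with the robot touching nothing.
It also fails if it takes over 72 s, if anything falls off the work surface, if the arm or the gripper's body presses on something with over 40 N, if the wrist force passes 120 N, or if a joint passes its speed limit or range.

## Robot

A 6-joint arm with a two-finger parallel gripper is mounted at the origin on a cart in front of the work surface, level with it; the furniture and walls round the work are solid. World frame = base frame: x ahead of the robot, y to its left, z up, the work surface at z = 0. Lengths are in m, angles in rad, forces in N, time in s.
With the tool pointing down it reaches from about 0.3 to 0.75 m from the base axis. Payload 8.5 kg.
Tool frame: the origin (TCP) lies at the very end of the fingers, on their centre line; the grasp point (between the pads) lies 19 mm behind it (r.grasp_offset is the distance from the TCP to the grasp point, in m); z points along the fingers, y is the line along which they close (so a half turn about z gives the same grasp; the last joint's range is limited). The gripper opens to 85 mm and grips with 20 to 120 N. Pads are 22 mm wide; open, the fingers measure 114 mm over their backs; the gripper's body (76 mm by 85 mm) begins 54 mm behind the grasp point. The pads swing forward as they close: fully open they stand 13 mm farther back than shut.
Start: joints at [1.037, 0.381, 1.297, -0, 1.464, -0.215], TCP at [0.172, 0.522, 0.192] pointing down, gripper open.
Joint ranges: [-3.11, 3.11], [-0.89, 2.33], [0.22, 2.48], [-1.42, 4.56], [0.17, 2.85], [-2.88, 2.88]. Speed limits (rad/s): [2.39, 2.39, 3.14, 3.14, 3.14, 3.14].

## Interface

Orientations are given as a unit quaternion [w, x, y, z].
In Python, from cell import r, grab_frame, finder gives the robot as it stands.
- The arm moves only by the tool servo_tool, never from a script. Its arguments are lists of equal length, an entry for each row: "rotation": the turn, a rotation vector about the world's x, y, z normalised to -1 to 1, where 1 is 180 degrees, a list of three; "dp": the shift along the world's x, y, z normalised to -1 to 1, where 1 is 0.1 m, a list of three; "grip": the opening, from -1 (shut) to 1 (fully open). A call has 1 to 5 rows; each row is the pose to reach, as a shift and turn from the pose commanded when the call began, turning the shorter way round; what a row does not reach only later rows make up. A row lasts 1/12 s, in which the tool goes at most 41.7 mm and 7.16 degrees, less where a joint would pass 70% of its speed; a pose out of reach is approached as far as the arm can. A call with a number of a shift or a turn outside -1 to 1 is refused whole. A call with a gripper value outside its range is refused whole. The fingers move at their own pace and stop on an object; "newtons" is the grip in N (left out, the last holds). Time passes only in rows, so rows that repeat a pose let the fingers close. It gives the time, the measured TCP pose, the force, the opening and the grip force at its end, in the units of the state.
- r.state(): the state, without advancing time (a new reading comes with each control period).
- grab_frame(name): name is "side" or "top" or "wrist"; returns a dict with "img" (384x512x3 uint8, red, green, blue), "camera_matrix" (3x3 intrinsics, pixels), "world_to_cam" (4x4, takes a point from world to camera coordinates). Camera axes: x right, y down, z forward; pixel columns grow to the right and rows downward; lengths in m; the calibration is good to about 2 mm. A picture is of the moment at which its call begins. There is no depth.
- r.job_done(): hands the job in; it is judged then, once.
Trained networks look in the newest picture that a camera, given by its name, has taken for a name from the list of things; names that differ only in an ending like _2 or _b are one class to them, and where a whole thing is asked for, a point or a joint stands for the part that bears it (a point fixed in the world has none). Each returns a list of dicts, best first, with "score" (0 to 1); they miss things now and then, are a little off and sometimes report something else, mostly with a low value. They report only what shows in the picture. A call takes as long as a camera call. They do not tell look-alikes from the thing itself.
- finder.search_frame(target, camera): "at" ([column, row] in pixels, amid what is visible of it).
- finder.cut_out(target, camera): "region" (384x512 bool, what is visible of it) and "at" ([column, row] in pixels, amid what is visible of it).
- finder.place_of(target, camera): "at" ([column, row] in pixels: a listed point, or the origin of a listed thing).
The state is a dict: "t": time; "qpos": joint angles; "dq": joint speeds; "joint_efforts": joint torques, N m; "position": TCP position; "orientation": TCP orientation; "wrist_force": force on the tool from outside, world axes, zero at the start; "torque": the same for the moment, N m; "opening": finger opening in m; "grasp_force": force on a finger pad.
Only numpy, scipy, OpenCV 4.12 (cv2) and the standard library are available. Lean on these libraries where they do the work, as an engineer would, in place of code of your own. Each camera call takes 0.05 s, during which the arm holds its last target. There are 200 camera calls.

## Working session

There is one attempt and no reset: what is moved stays moved. The work goes in short steps, Python scripts to look and compute and a tool call to move; the robot and the scene stay as the last step left them, time stands still between calls to the robot, and variables do not carry over. Pictures are saved under pics/ and viewed, at most 10 in all, crops included, and the job is handed in when it is done.

Besides the shell and the picture viewer there is one more tool, called after "Call:" in YAML: its name, and indented under it one key for each argument. servo_tool: Moves the arm, as the interface text tells. Scaled input: -1 to 1 covers 0.1 m each way for a shift and 180 degrees each way for a turn. Its arguments: {"type":"object","properties":{"rotation":{"type":"array"},"dp":{"type":"array"},"grip":{"type":"array"},"newtons":{"type":"number"}},"required":["rotation","dp","grip"]}

```bash
ls; mkdir -p pics; cat > h.py <<'E'
import numpy as np, cv2
from cell import r, grab_frame, finder
def proj(f,p):
    p=np.atleast_2d(p); c=(f["world_to_cam"]@np.c_[p,np.ones(len(p))].T)[:3]; q=f["camera_matrix"]@c; return (q[:2]/q[2]).T
def ray(f,px):
    R=f["world_to_cam"][:3,:3];t=f["world_to_cam"][:3,3]
    d=R.T@np.linalg.solve(f["camera_matrix"],[px[0],px[1],1]); return -R.T@t,d/np.linalg.norm(d)
def at_z(f,px,z):
    o,d=ray(f,px); return o+d*(z-o[2])/d[2]
def tri(fs,pxs):
    A=np.zeros((3,3));b=np.zeros(3)
    for f,p in zip(fs,pxs):
        o,d=ray(f,p);M=np.eye(3)-np.outer(d,d);A+=M;b+=M@o
    return np.linalg.solve(A,b)
def save(f,n): cv2.imwrite("pics/"+n,f["img"][:,:,::-1])
E
python3 - <<'E'
from h import *
np.set_printoptions(precision=3,suppress=True)
F={c:grab_frame(c) for c in("side","top")}
for c in F: save(F[c],c+"0.png")
for n in["wheel_axis","grip_middle","pointer_tip","square_rider","pointed_rider","connector","square_end","nose_tip","stop_unit","channel_floor","scale_rail","stop_face","tin_screws","relay","side_cutters","tool_balancer_4"]:
    ds={c:finder.place_of(n,c) for c in F}
    print(n,{c:[(np.round(d["at"]).tolist(),round(d["score"],2)) for d in ds[c][:3]] for c in F}, tri([F["side"],F["top"]],[ds["side"][0]["at"],ds["top"][0]["at"]]) if ds["side"] and ds["top"] else "")
s=r.state();print(s["t"],s["position"],s["orientation"])
for c in F:
  print(c,ray(F[c],(256,192)))
E
```

```text
pics
wheel_axis {'side': [([298.0, 299.0], 0.74)], 'top': [([332.0, 184.0], 0.8)]} [ 0.548 -0.012  0.111]
grip_middle {'side': [([280.0, 298.0], 0.61), ([254.0, 304.0], 0.38)], 'top': [([320.0, 195.0], 0.48)]} [0.52  0.023 0.095]
pointer_tip {'side': [([282.0, 292.0], 0.61)], 'top': [([285.0, 177.0], 0.83)]} [0.587 0.136 0.023]
square_rider {'side': [([284.0, 295.0], 0.66), ([277.0, 286.0], 0.44)], 'top': [([292.0, 174.0], 0.45)]} [0.59  0.112 0.031]
pointed_rider {'side': [([278.0, 286.0], 0.5)], 'top': [([295.0, 174.0], 0.72), ([281.0, 198.0], 0.41), ([279.0, 177.0], 0.38)]} [0.579 0.109 0.061]
connector {'side': [([189.0, 342.0], 0.94), ([202.0, 245.0], 0.74), ([217.0, 266.0], 0.69)], 'top': [([225.0, 205.0], 0.66), ([266.0, 213.0], 0.62), ([301.0, 245.0], 0.57)]} [ 0.457  0.382 -0.276]
square_end {'side': [([184.0, 353.0], 0.86), ([208.0, 249.0], 0.58), ([214.0, 268.0], 0.48)], 'top': [([198.0, 204.0], 0.54), ([236.0, 207.0], 0.53), ([315.0, 248.0], 0.51)]} [ 0.469  0.523 -0.442]
nose_tip {'side': [([194.0, 237.0], 0.76), ([184.0, 325.0], 0.63), ([215.0, 253.0], 0.44)], 'top': [(
[... 423 characters left out ...]
 [([227.0, 208.0], 0.75), ([293.0, 208.0], 0.53)]} [ 0.519  0.345 -0.137]
tin_screws {'side': [([325.0, 300.0], 0.8), ([277.0, 298.0], 0.24)], 'top': [([292.0, 146.0], 0.79), ([294.0, 171.0], 0.44)]} [ 0.7    0.108 -0.007]
relay {'side': [([218.0, 253.0], 0.73), ([314.0, 278.0], 0.66)], 'top': [([266.0, 141.0], 0.51)]} [0.57 0.22 0.13]
side_cutters {'side': [([259.0, 245.0], 0.59)], 'top': [([201.0, 159.0], 0.61), ([279.0, 199.0], 0.29)]} [ 0.656  0.435 -0.003]
tool_balancer_4 {'side': [], 'top': []} 
1.7 [0.172 0.522 0.192] [-0.     0.159  0.987 -0.   ]
side (array([ 0.228, -0.561,  0.551]), array([ 0.361,  0.874, -0.324]))
top (array([0.384, 0.2  , 1.426]), array([ 0.106,  0.027, -0.994]))
```

```bash
python3 - <<'E'
import cv2,numpy as np
a=cv2.imread("pics/side0.png")[200:384,140:380];b=cv2.imread("pics/top0.png")[110:290,150:370]
cv2.imwrite("pics/s1.png",cv2.resize(a,(780,598),interpolation=cv2.INTER_CUBIC));cv2.imwrite("pics/t1.png",cv2.resize(b,(733,600),interpolation=cv2.INTER_CUBIC))
E
```

```text
(no output)
```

View pics/s1.png

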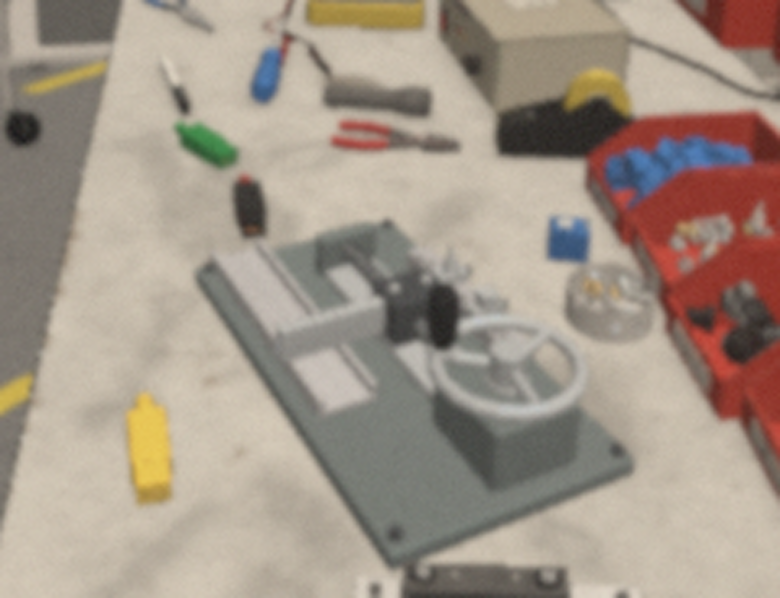

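View pics/t1.png

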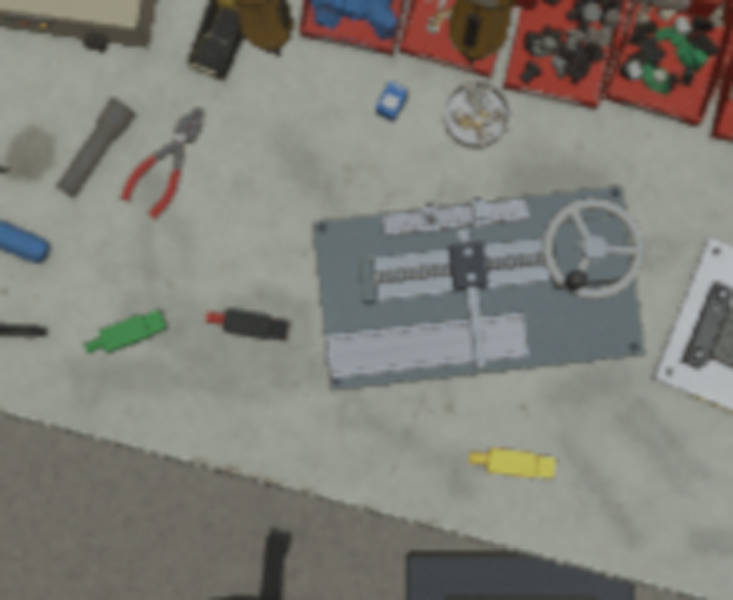

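The side picture (s1.png) shows the wheel at about (510,365) with its grip at (443,315). The riders are at about (450,262) and (485,295), and the black connector is at (250,205).

In the top picture (t1.png), the black connector is at (250,323) with its red nose to the left. The look-alikes are green at (125,332) and yellow at (515,463). The black one with the red end lying beside the unit's +y end fits the description.

```bash
cat >> h.py <<'E'
def U(x,y,th,p):
    c,s=np.cos(th),np.sin(th); p=np.atleast_2d(p)*1e-3
    return np.c_[x+c*p[:,0]-s*p[:,1],y+s*p[:,0]+c*p[:,1],p[:,2]]
E
python3 - <<'E'
from h import *
from scipy.optimize import least_squares
np.set_printoptions(precision=4,suppress=True)
F={c:grab_frame(c) for c in("side","top")}
C=np.array([[90,130,14],[90,-200,14],[-90,-200,14],[-90,130,14]])
t=np.array([[314,222],[622,187],[642,352],[332,388]])/3.3333+[150,110]
s=np.array([[390,222],[632,460],[393,552],[197,270]])/3.25+[140,200]
# wheel center z~79 top crop (596,247); channel end
def res(v,w=1): 
    P=U(*v,C); return np.r_[(proj(F["top"],P)-t).ravel(),(proj(F["side"],P)-s).ravel()]
v=least_squares(res,[.53,.13,0.1]).x
print(v,np.degrees(v[2]),res(v).reshape(-1,2))
pts={"wheel":[20,-150,102],"chan":[-55,60,20],"rail":[74,-20,30]}
for k,p in pts.items(): print(k,U(*v,p),proj(F["top"],U(*v,p)),proj(F["side"],U(*v,p)))
np.save("unit.npy",v)
a=U(*v,[74,0,30])
for n,px in{"ra":(430,217),"rb":(477,209),"ptr":(463,235),"conn":(250,325),"nose":(208,318),"sq":(289,328),"grip":(576,280)}.items():
    z={"ra":.05,"rb":.05,"ptr":.0325,"conn":.022,"nose":.011,"sq":.011,"grip":.123}[n]
    p=at_z(F["top"],np.array(px)/3.3333+[150,110],z); d=p[:2]-v[:2];c,s_=np.cos(v[2]),np.sin(v[2])
    print(n,p,"unit",c*d[0]+s_*d[1],-s_*d[0]+c*d[1])
E
```

```text
[0.5164 0.142  0.1036] 5.934648933580442 [[-0.6636 -0.9567]
 [ 0.6343 -1.221 ]
 [ 1.5622  0.4677]
 [-0.4729  0.3411]
 [-0.007  -1.767 ]
 [ 1.4972 -0.8014]
 [-1.2792  1.1144]
 [-1.2251 -1.1518]]
wheel [[ 0.5518 -0.0051  0.102 ]] [[329.4187 183.0303]] [[296.669  300.3817]]
chan [[0.4555 0.196  0.02  ]] [[268.0613 214.348 ]] [[222.2592 290.5412]]
rail [[0.5921 0.1298 0.03  ]] [[286.7818 174.5758]] [[283.6362 290.7793]]
ra [0.5876 0.1573 0.05  ] unit 0.07239929637603816 0.007850506522528302
rb [0.5953 0.1092 0.05  ] unit 0.07507848025160418 -0.04084429940638627
ptr [0.571  0.1229 0.0325] unit 0.05229782659455335 -0.02462958180895061
conn [0.4804 0.3451 0.022 ] unit -0.014769812779074673 0.20565816131121498
nose [0.489  0.3904 0.011 ] unit -0.001590525237704074 0.24992070613899758
sq [0.4777 0.3052 0.011 ] unit -0.021649044014481502 0.166323309988564
grip [0.5139 0.0202 0.123 ] unit -0.015046913268693915 -0.12093106183424199
```

```bash
python3 - <<'E'
from h import *
from scipy.spatial.transform import Rotation as R
np.set_printoptions(precision=4,suppress=True)
f=grab_frame("wrist");s=r.state();q=s["orientation"];Rt=R.from_quat([q[1],q[2],q[3],q[0]]).as_matrix()
o,d=ray(f,(256,192));W=f["world_to_cam"][:3,:3]
print("cam in tool",Rt.T@(o-s["position"]),"axis",Rt.T@d,"right",Rt.T@W[0]);print(f["camera_matrix"],s["opening"])
g=grab_frame("top")
for px in[(255,25),(478,25)]: print(at_z(g,np.array(px)/3.3333+[150,110],.43))
E
```

```text
cam in tool [ 0.082   0.0002 -0.1821] axis [-0.3228 -0.0172  0.9463] right [-0.001   1.      0.0008]
[[320.7905   0.     261.1585]
 [  0.     320.7905 190.3192]
 [  0.       0.       1.    ]] 0.08469722152519027
[0.6796 0.2991 0.43  ]
[0.6768 0.131  0.43  ]
```

Call:
servo_tool:
  rotation:
    - [0,0,0]
    - [0,0,0]
    - [0,0,0]
    - [0,0,0]
  dp:
    - [0.2,-0.25,0]
    - [0.45,-0.5,0]
    - [0.7,-0.75,0]
    - [0.9,-1,0]
  grip: [1,1,1,1]

```text
t: 2.23
position: [0.2636, 0.4211, 0.1919]
orientation: [0.0, 0.159, 0.987, 0.0]
wrist_force: [0.2, -0.3, -0.3]
opening: 0.0854
grasp_force: 0.0
```

Call:
servo_tool:
  rotation:
    - [0,0,0]
    - [0,0,0]
    - [0,0,0]
    - [0,0,0]
  dp:
    - [0.2,-0.25,0]
    - [0.45,-0.5,0]
    - [0.7,-0.75,0]
    - [0.9,-1,0]
  grip: [1,1,1,1]

```text
t: 2.57
position: [0.3538, 0.3209, 0.1921]
orientation: [0.0, 0.159, 0.987, 0.0]
wrist_force: [0.0, 0.6, -0.3]
opening: 0.0857
grasp_force: 0.0
```

Call:
servo_tool:
  rotation:
    - [0,0,0]
    - [0,0,0]
    - [0,0,0]
    - [0,0,0]
  dp:
    - [0.2,-0.25,0]
    - [0.45,-0.5,0]
    - [0.7,-0.75,0]
    - [0.9,-1,0]
  grip: [1,1,1,1]

```text
t: 2.9
position: [0.4439, 0.2207, 0.192]
orientation: [0.0, 0.159, 0.987, 0.0]
wrist_force: [0.3, 0.6, 0.1]
opening: 0.0853
grasp_force: 0.0
```

Call:
servo_tool:
  rotation:
    - [0,0,0]
    - [0,0,0]
    - [0,0,0]
    - [0,0,0]
    - [0,0,0]
  dp:
    - [0.2,-0.25,0]
    - [0.45,-0.5,-0.1]
    - [0.65,-0.75,-0.2]
    - [0.8,-0.9,-0.3]
    - [0.8,-0.9,-0.3]
  grip: [1,1,1,1,1]

```text
t: 3.32
position: [0.524, 0.1292, 0.1597]
orientation: [-0.001, 0.161, 0.987, -0.001]
wrist_force: [0.2, 1.0, -1.3]
opening: 0.0854
grasp_force: 0.0
```

```bash
cat > look.py <<'E'
import sys,pickle
from h import *
n=sys.argv[1]
f=grab_frame("wrist");pickle.dump(f,open(n+".pkl","wb"))
for k in sys.argv[2:]:
    print(k,[(np.round(d["at"],1).tolist(),round(d["score"],2)) for d in finder.place_of(k,"wrist")[:3]])
cv2.imwrite(f"pics/{n}.png",cv2.resize(f["img"][:,:,::-1],(800,600),interpolation=cv2.INTER_CUBIC));print(r.state()["t"])
E
python3 look.py w1 pointed_rider square_rider pointer_tip grip_middle wheel_axis stop_face channel_floor scale_rail
```

```text
pointed_rider [([304.4, 219.7], 0.84)]
square_rider [([261.5, 234.4], 0.71)]
pointer_tip [([275.7, 221.7], 0.77), ([419.2, 62.5], 0.63)]
grip_middle [([126.6, 225.8], 0.65)]
wheel_axis [([121.9, 269.7], 0.94)]
stop_face [([226.6, 115.0], 0.8)]
channel_floor [([304.9, 75.3], 0.85)]
scale_rail [([285.6, 226.1], 0.68), ([361.4, 291.6], 0.3)]
3.7667
```

View pics/w1.png

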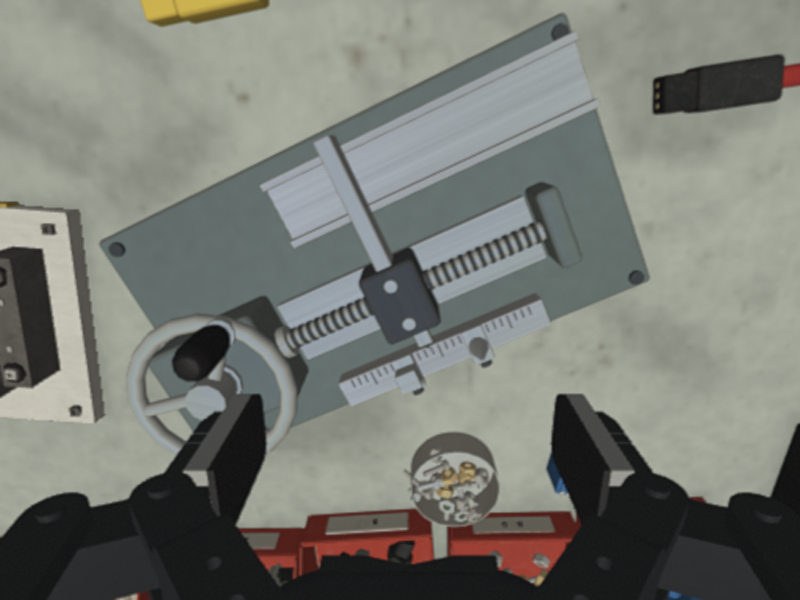

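The wrist view shows two riders on the rail: a round cone at (480,347) and a flat square block at (410,377), in 800x600 pixels. The pointer is at about (427,340), between them. The cone on the +y side fits the mark, and I'll confirm it in a crop.

```bash
python3 - <<'E'
from h import *
import pickle
f=pickle.load(open("w1.pkl","rb"))
c=f["img"][160:270,210:360,::-1]; cv2.imwrite("pics/crop1.png",cv2.resize(c,(750,550),interpolation=cv2.INTER_CUBIC))
E
```

```text
(no output)
```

View pics/crop1.png

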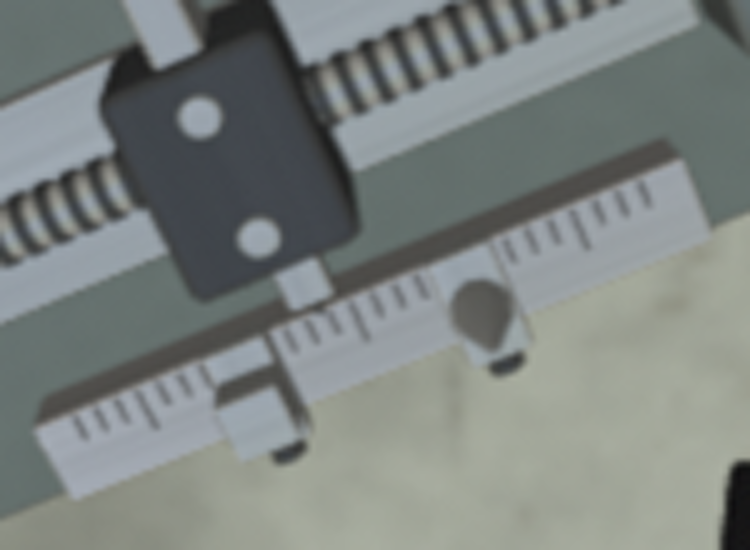

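The crop confirms it: the cone-topped rider has its tip at about (492,348), the square rider is at (258,415), and the pointer end is at (309,303). So the cone on the +y side is the mark. Next I fit the unit's pose and get the slide distance.

```bash
cat > fit.py <<'E'
from h import *
import pickle
from scipy.optimize import least_squares
np.set_printoptions(precision=4,suppress=True)
f=pickle.load(open("w1.pkl","rb"))
M=[[64,-95,30],[64,55,30],[84,-95,30],[84,55,30],[-90,130,14],[90,130,14],[-90,-200,14]]
cr=lambda u,v:[210+u/5,160+v/5]; w=lambda u,v:[u*.64,v*.64]
px=np.array([cr(37,428),cr(680,160),cr(75,498),cr(710,232),w(567,13),w(650,278),w(101,244)])
res=lambda v:(proj(f,U(*v,M))-px).ravel()
v=least_squares(res,np.load("unit.npy"),loss="soft_l1").x
print(v,np.degrees(v[2]));print(res(v).reshape(-1,2));np.save("unit_w.npy",v)
def un(p): d=p[:2]-v[:2];c,s=np.cos(v[2]),np.sin(v[2]);return np.array([c*d[0]+s*d[1],-s*d[0]+c*d[1]])*1e3
for n,p,z in[("ptr",cr(309,303),32.5),("tip",cr(492,348),60),("saddle front",cr(463,256),32),("sqtop",cr(258,418),50),("plate end mid",w(327,142),54.5),("grip top",w(186,368),123),("hub",w(205,398),82),("block",w(428,280),62)]:
    q=at_z(f,p,z*1e-3);print(n,un(q),q)
print("axis",U(*v,[20,-150,102]))
E
python3 fit.py
```

```text
[0.5161 0.1432 0.1077] 6.168762283537773
[[-0.843   0.2563]
 [ 0.7187 -0.6846]
 [-0.1626  0.9538]
 [ 1.2716  1.4281]
 [-0.4977 -2.185 ]
 [ 1.8143  1.7678]
 [-3.3623 -0.2212]]
ptr [ 60.7422 -27.7762] [0.5794 0.1221 0.0325]
tip [72.7033  4.6981] [0.5879 0.1557 0.06  ]
saddle front [64.604   5.6227] [0.5797 0.1557 0.032 ]
sqtop [ 72.358  -44.8815] [0.5928 0.1063 0.05  ]
plate end mid [-81.066  -23.6612] [0.438  0.1109 0.0545]
grip top [ -13.7586 -123.7815] [0.5157 0.0186 0.123 ]
hub [  17.5184 -151.1368] [ 0.5497 -0.0052  0.082 ]
block [11.919  -4.7545] [0.5284 0.1397 0.062 ]
axis [[ 0.5521 -0.0038  0.102 ]]
```

Call:
servo_tool:
  rotation:
    - [0,0,0]
    - [0,0,0]
    - [0,0,0]
    - [0,0,0]
    - [0,0,0]
  dp:
    - [-0.02,-0.3,0]
    - [-0.05,-0.6,0]
    - [-0.08,-1,0]
    - [-0.08,-1,0]
    - [-0.08,-1,0]
  grip: [0.1,0.1,0.1,0.1,0.1]
  newtons: 40

```text
t: 4.18
position: [0.5143, 0.0311, 0.1622]
orientation: [0.0, 0.16, 0.987, 0.0]
wrist_force: [-0.3, -0.2, -0.3]
opening: 0.0471
grasp_force: 0.0
```

```bash
python3 look.py w2 grip_middle wheel_axis; python3 - <<'E'
from h import *
import pickle
f=pickle.load(open("w2.pkl","rb"));g=pickle.load(open("w1.pkl","rb"))
print(r.state()["position"])
print(proj(f,[[.515,.019,.123],[.515,.019,.081],[.552,-.004,.079]])/.64)
E
```

```text
grip_middle [([244.2, 200.3], 0.75)]
wheel_axis [([234.0, 247.1], 0.63), ([362.1, 132.0], 0.18)]
4.3333
[0.51435378 0.0332563  0.16207082]
[[384.44953642 322.0121669 ]
 [387.88904636 294.29381203]
 [371.67300388 362.21845947]]
```

View pics/w2.png

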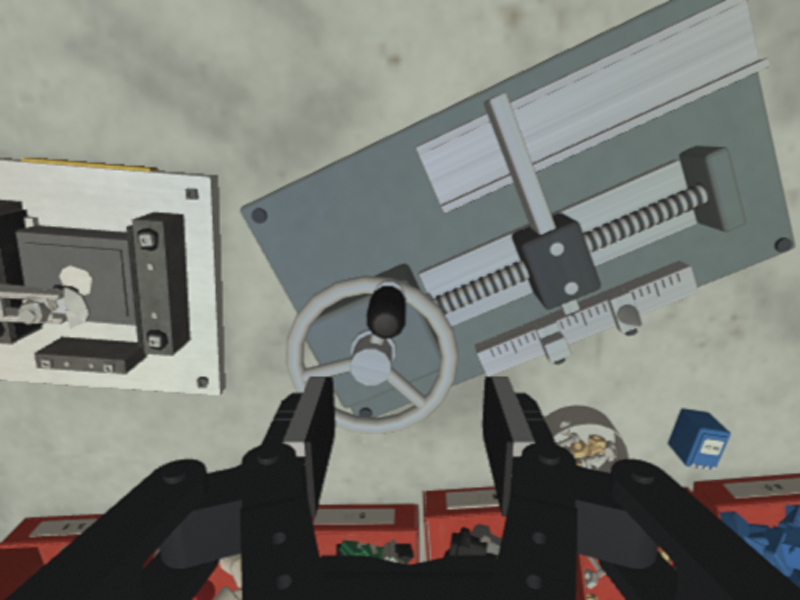

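The grip top at (386,320) lies within 2 px of the predicted point, so I lower the hand over it and close.

Call:
servo_tool:
  rotation:
    - [0,0,0]
    - [0,0,0]
    - [0,0,0]
    - [0,0,0]
    - [0,0,0]
  dp:
    - [0.01,-0.14,-0.1]
    - [0.01,-0.14,-0.3]
    - [0.01,-0.14,-0.5]
    - [0.01,-0.14,-0.7]
    - [0.01,-0.14,-0.7]
  grip: [0.1,0.1,0.1,0.1,0.1]

```text
t: 4.75
position: [0.5135, 0.0198, 0.0888]
orientation: [-0.003, 0.158, 0.987, 0.0]
wrist_force: [-1.5, 0.0, -0.7]
opening: 0.0471
grasp_force: 0.0
```

Call:
servo_tool:
  rotation:
    - [0,0,0]
    - [0,0,0]
    - [0,0,0]
    - [0,0,0]
    - [0,0,0]
  dp:
    - [0,0,0]
    - [0,0,0]
    - [0,0,0]
    - [0,0,0]
    - [0,0,0]
  grip: [-1,-1,-1,-1,-1]
  newtons: 40

```text
t: 5.17
position: [0.5157, 0.0183, 0.0927]
orientation: [0.001, 0.159, 0.987, -0.0]
wrist_force: [0.6, 0.6, 0.2]
opening: 0.0002
grasp_force: 0.0
```

```bash
python3 look.py w3 grip_middle wheel_axis; python3 -c "
from h import *
s=r.state();print(s)"
```

```text
grip_middle [([259.1, 230.8], 0.64)]
wheel_axis []
5.3167
{'t': 5.3167, 'qpos': array([-1.94447574e-01,  4.20004302e-01,  1.55046743e+00, -9.17562507e-06,
        1.17054948e+00, -1.44637897e+00]), 'dq': array([-0.00193858,  0.00366454,  0.00158919, -0.00158954, -0.00103535,
       -0.00033096]), 'joint_efforts': array([ 4.52193443e-02, -4.33058417e+01, -1.94433993e+01,  8.79746494e-04,
        1.92424901e-03,  3.58903981e-04]), 'position': array([0.51549136, 0.01823556, 0.09223381]), 'orientation': array([ 2.85400916e-04,  1.58756127e-01,  9.87317786e-01, -1.42257460e-05]), 'wrist_force': array([-0.17206615,  0.37418509,  0.03752383]), 'torque': array([ 0.0385946 , -0.02179199,  0.01429911]), 'grasp_force': 0.0, 'opening': 0.00011263479445131736}
```

View pics/w3.png

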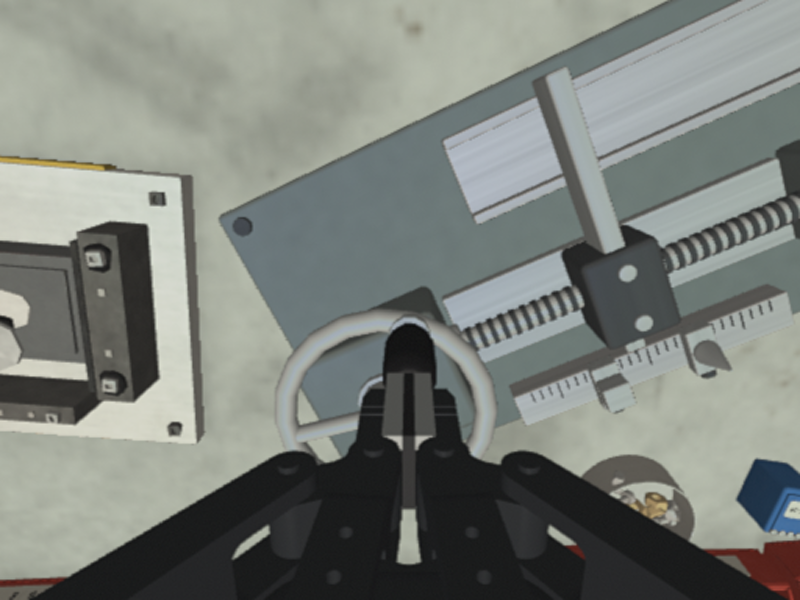

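```bash
python3 - <<'E'
from h import *
import pickle
np.set_printoptions(precision=4,suppress=True)
fs=[pickle.load(open(f"w{i}.pkl","rb")) for i in(1,2,3)]
p=r.state()["position"]
print("tcp px",proj(fs[2],[p,p+[0,0,.019],p+[0,0,.04]])/.64)
print(proj(fs[2],[[.515,.019,z] for z in(.081,.102,.123)])/.64)
print(tri(fs[:2],np.array([[186,368],[386,320]])*.64))
a=[ray(f,(256,192)) for f in fs]
print(a[2][0]-p,a[1][0]-[.5144,.0333,.1621],a[0][0]-[.524,.1292,.1597])
T=grab_frame("top");S=grab_frame("side")
c1=cv2.resize(T["img"][150:225,280:380,::-1],(600,450),interpolation=cv2.INTER_CUBIC)
print(proj(T,[p,[.515,.019,.123]]),proj(S,[p,[.515,.019,.102],[.552,-.004,.08]]))
c2=cv2.resize(S["img"][250:325,230:330,::-1],(600,450),interpolation=cv2.INTER_CUBIC)
cv2.imwrite("pics/c3.png",cv2.resize(np.hstack([c1,c2]),(800,300)))
E
```

```text
tcp px [[407.7154 346.6196]
 [407.6511 368.3089]
 [407.5632 397.9194]]
[[409.1148 333.9867]
 [409.1937 355.5554]
 [409.2912 382.1828]]
[0.5142 0.0203 0.1254]
[-0.0779  0.026   0.1824] [-0.0779  0.0239  0.1821] [-0.0773  0.0264  0.1823]
[[322.1139 194.4672]
 [323.1652 193.6685]] [[275.3653 301.6226]
 [275.1739 297.4059]
 [295.8882 309.202 ]]
```

View pics/c3.png

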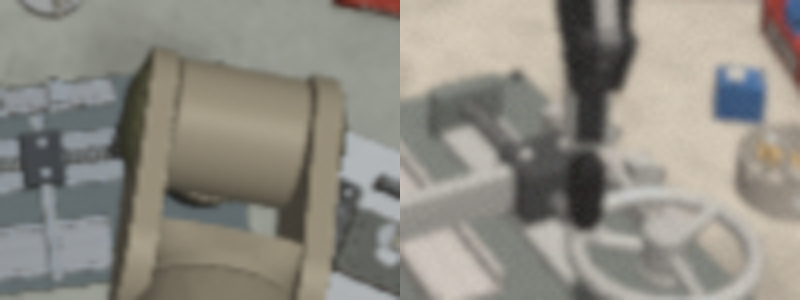

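Call:
servo_tool:
  rotation:
    - [0,0,0]
    - [0,0,0]
    - [0,0,0]
    - [0,0,0]
    - [0,0,0]
  dp:
    - [0,0,0]
    - [0,0,0]
    - [0,0,0]
    - [0,0,0]
    - [0,0,0]
  grip: [0.1,0.1,0.1,0.1,0.1]

```text
t: 5.83
position: [0.5154, 0.0183, 0.0919]
orientation: [-0.0, 0.159, 0.987, 0.0]
wrist_force: [0.6, -0.1, -0.3]
opening: 0.0465
grasp_force: 0.0
```

```bash
python3 - <<'E'
from h import *
print(r.grasp_offset,[a for a in dir(r) if a[0]!="_"])
S=grab_frame("side");p=r.state()["position"]
print(proj(S,[p+[0,0,d] for d in(0,.02,.04)]),r.state()["opening"])
c=cv2.resize(S["img"][240:325,220:330,::-1],(776,600),interpolation=cv2.INTER_CUBIC)
cv2.imwrite("pics/c4.png",c)
E
```

```text
0.0187 ['PlanningError', 'grasp_offset', 'job_done', 'state']
[[275.2988908  301.75495368]
 [275.67555422 293.41422051]
 [276.05867156 284.93057363]] 0.04717326671587692
```

View pics/c4.png

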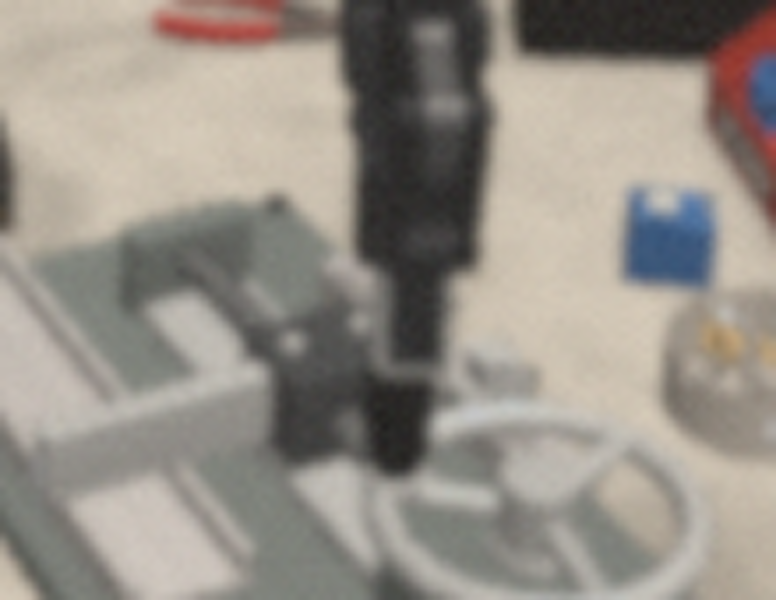

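The side crop shows the near finger ending at about row 370 of the crop, roughly 30 mm above where the reported TCP should be. So the real finger ends sit behind the reported TCP, and I lower further while watching the force.

Call:
servo_tool:
  rotation:
    - [0,0,0]
    - [0,0,0]
    - [0,0,0]
    - [0,0,0]
    - [0,0,0]
  dp:
    - [0,0,-0.08]
    - [0,0,-0.16]
    - [0,0,-0.24]
    - [0,0,-0.3]
    - [0,0,-0.3]
  grip: [0.1,0.1,0.1,0.1,0.1]

```text
t: 6.3
position: [0.5145, 0.0184, 0.0602]
orientation: [-0.002, 0.159, 0.987, 0.0]
wrist_force: [-0.6, -0.0, -0.6]
opening: 0.0472
grasp_force: 0.0
```

Call:
servo_tool:
  rotation:
    - [0,0,0]
    - [0,0,0]
    - [0,0,0]
    - [0,0,0]
    - [0,0,0]
  dp:
    - [0,0,0]
    - [0,0,0]
    - [0,0,0]
    - [0,0,0]
    - [0,0,0]
  grip: [-1,-1,-1,-1,-1]
  newtons: 30

```text
t: 6.72
position: [0.5155, 0.0183, 0.0622]
orientation: [0.0, 0.159, 0.987, 0.0]
wrist_force: [-0.1, 0.5, 2.0]
opening: 0.0181
grasp_force: 30.6
```

Held: the opening stopped at 18 mm with 30 N on the pads. Now I work out the crank circle.

```bash
python3 -c "
import numpy as np
P=lambda a:np.array([np.cos(np.radians(a)),np.sin(np.radians(a))])*.42
for k in range(3):
  a0=148.6-120*k
  print([[float(round(x,2)) for x in P(a0-24*i)-P(a0)]+[0] for i in range(1,6)])
"
```

```text
[[0.12, 0.13, 0], [0.28, 0.19, 0], [0.46, 0.19, 0], [0.61, 0.11, 0], [0.73, -0.02, 0]]
[[0.05, -0.17, 0], [0.03, -0.34, 0], [-0.06, -0.49, 0], [-0.21, -0.59, 0], [-0.38, -0.62, 0]]
[[-0.17, 0.04, 0], [-0.31, 0.15, 0], [-0.39, 0.3, 0], [-0.41, 0.47, 0], [-0.35, 0.64, 0]]
```

Call:
servo_tool:
  rotation:
    - [0,0,0]
    - [0,0,0]
    - [0,0,0]
    - [0,0,0]
    - [0,0,0]
  dp:
    - [0.12,0.13,0]
    - [0.28,0.19,0]
    - [0.46,0.19,0]
    - [0.61,0.11,0]
    - [0.73,-0.02,0]
  grip: [-1,-1,-1,-1,-1]

```text
t: 7.13
position: [0.5879, 0.0164, 0.0621]
orientation: [-0.001, 0.158, 0.987, -0.001]
wrist_force: [-16.1, -6.0, 9.8]
opening: 0.0182
grasp_force: 31.7
```

Call:
servo_tool:
  rotation:
    - [0,0,0]
    - [0,0,0]
    - [0,0,0]
    - [0,0,0]
    - [0,0,0]
  dp:
    - [0.05,-0.17,0]
    - [0.03,-0.34,0]
    - [-0.06,-0.49,0]
    - [-0.21,-0.59,0]
    - [-0.38,-0.62,0]
  grip: [-1,-1,-1,-1,-1]

```text
t: 7.55
position: [0.5511, -0.0466, 0.0623]
orientation: [0.001, 0.159, 0.987, 0.0]
wrist_force: [3.1, 8.4, 0.3]
opening: 0.0186
grasp_force: 30.9
```

Call:
servo_tool:
  rotation:
    - [0,0,0]
    - [0,0,0]
    - [0,0,0]
    - [0,0,0]
    - [0,0,0]
  dp:
    - [-0.17,0.04,0]
    - [-0.31,0.15,0]
    - [-0.39,0.3,0]
    - [-0.41,0.47,0]
    - [-0.35,0.64,0]
  grip: [-1,-1,-1,-1,-1]

```text
t: 7.97
position: [0.5151, 0.0183, 0.0623]
orientation: [0.001, 0.159, 0.987, -0.001]
wrist_force: [9.0, -10.4, -5.6]
opening: 0.0182
grasp_force: 30.5
```

```bash
python3 look.py w5 pointer_tip; python3 -c "
from h import *
s=r.state();print(s['position'],s['wrist_force'],s['opening'])"
```

```text
pointer_tip [([446.9, 233.7], 0.88)]
8.0667
[0.51670215 0.01994169 0.06228846] [2.48161229 1.67731419 2.49211594] 0.018155373335839373
```

Call:
servo_tool:
  rotation:
    - [0,0,0]
    - [0,0,0]
    - [0,0,0]
    - [0,0,0]
    - [0,0,0]
  dp:
    - [0.12,0.13,0]
    - [0.28,0.19,0]
    - [0.46,0.19,0]
    - [0.61,0.11,0]
    - [0.73,-0.02,0]
  grip: [-1,-1,-1,-1,-1]

```text
t: 8.48
position: [0.5877, 0.0167, 0.0622]
orientation: [-0.002, 0.158, 0.987, -0.001]
wrist_force: [-15.9, -5.2, 9.7]
opening: 0.0184
grasp_force: 32.2
```

Call:
servo_tool:
  rotation:
    - [0,0,0]
    - [0,0,0]
    - [0,0,0]
    - [0,0,0]
    - [0,0,0]
  dp:
    - [0.05,-0.17,0]
    - [0.03,-0.34,0]
    - [-0.06,-0.49,0]
    - [-0.21,-0.59,0]
    - [-0.38,-0.62,0]
  grip: [-1,-1,-1,-1,-1]

```text
t: 8.9
position: [0.5511, -0.0465, 0.0623]
orientation: [0.001, 0.159, 0.987, 0.0]
wrist_force: [4.8, 6.9, -0.2]
opening: 0.0183
grasp_force: 31.4
```

Call:
servo_tool:
  rotation:
    - [0,0,0]
    - [0,0,0]
    - [0,0,0]
    - [0,0,0]
    - [0,0,0]
  dp:
    - [-0.17,0.04,0]
    - [-0.31,0.15,0]
    - [-0.39,0.3,0]
    - [-0.41,0.47,0]
    - [-0.35,0.64,0]
  grip: [-1,-1,-1,-1,-1]

```text
t: 9.32
position: [0.5152, 0.0185, 0.0624]
orientation: [0.001, 0.159, 0.987, -0.001]
wrist_force: [10.4, -11.3, -4.8]
opening: 0.0182
grasp_force: 30.7
```

```bash
python3 look.py w6 pointer_tip pointed_rider; python3 - <<'E'
from h import *
import pickle
np.set_printoptions(precision=2,suppress=True)
s=r.state();print(s['position']*1e3,s['wrist_force'])
f=pickle.load(open("w6.pkl","rb"));v=np.load("unit_w.npy")
print(proj(f,U(*v,[[64,5,32.5],[74,5,60]])))
c=proj(f,U(*v,[70,5,32]))[0].astype(int);x0,y0=c[0]-60,c[1]-45;x0=min(x0,512-120)
print(x0,y0)
cv2.imwrite("pics/c6.png",cv2.resize(f["img"][y0:y0+90,x0:x0+120,::-1],(800,600),interpolation=cv2.INTER_CUBIC))
E
```

```text
pointer_tip [([465.0, 226.1], 0.66)]
pointed_rider [([467.2, 240.8], 0.63)]
9.4667
[516.41  19.66  62.28] [2.62 0.82 1.4 ]
[[467.84 227.96]
 [497.   258.82]]
392 189
```

View pics/c6.png

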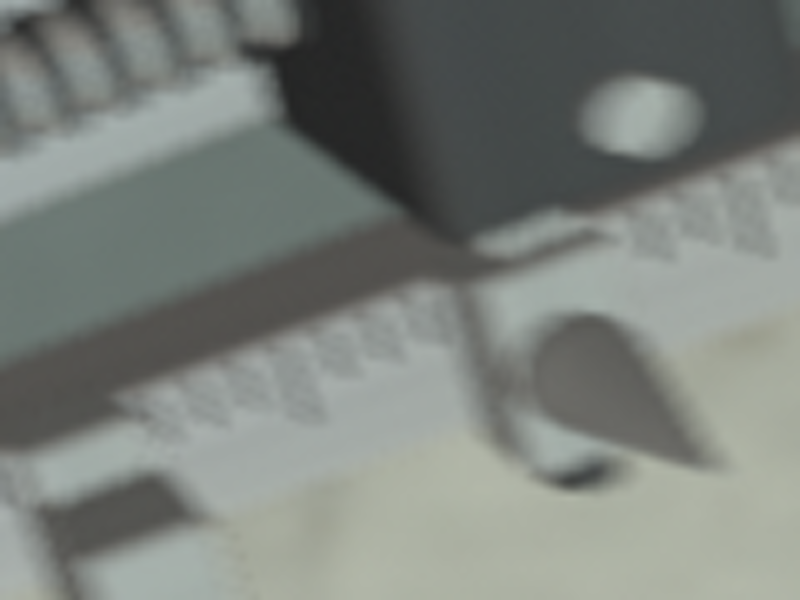

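The view from the crank is oblique: the tip is at (720,467) and the pointer end, partly hidden by the slide, is near (530,240). I let go, rise, and look from a spot level with the rider, so that parallax along y drops out.

Call:
servo_tool:
  rotation:
    - [0,0,0]
    - [0,0,0]
    - [0,0,0]
    - [0,0,0]
    - [0,0,0]
  dp:
    - [0,0,0]
    - [0,0,0]
    - [0,0,0.1]
    - [0,0,0.4]
    - [0,0,0.7]
  grip: [0.1,0.1,0.1,0.1,0.1]

```text
t: 9.88
position: [0.5141, 0.0182, 0.1318]
orientation: [-0.002, 0.159, 0.987, 0.0]
wrist_force: [0.6, 0.7, 0.6]
opening: 0.0468
grasp_force: 0.0
```

Call:
servo_tool:
  rotation:
    - [0,0,0]
    - [0,0,0]
    - [0,0,0]
    - [0,0,0]
    - [0,0,0]
  dp:
    - [0.05,0.3,0]
    - [0.1,0.6,0]
    - [0.2,0.98,-0.1]
    - [0.2,0.98,-0.2]
    - [0.2,0.98,-0.2]
  grip: [1,1,1,1,1]

```text
t: 10.3
position: [0.5339, 0.1174, 0.1099]
orientation: [-0.002, 0.158, 0.988, -0.0]
wrist_force: [0.3, 0.4, 0.3]
opening: 0.0852
grasp_force: 0.0
```

```bash
python3 look.py w7 pointer_tip pointed_rider; python3 - <<'E'
from h import *
import pickle
np.set_printoptions(precision=2,suppress=True)
s=r.state();print(s['position']*1e3,s['wrist_force'])
f=pickle.load(open("w7.pkl","rb"));v=np.load("unit_w.npy")
P=proj(f,U(*v,[[64,5,32.5],[74,5,60],[74,5,30],[84,55,30],[84,-95,30]]));print(P)
c=P[0].astype(int);x0,y0=c[0]-40,c[1]-25
print(x0,y0)
cv2.imwrite("pics/c7.png",cv2.resize(f["img"][y0:y0+60,x0:x0+80,::-1],(800,600),interpolation=cv2.INTER_CUBIC))
E
```

```text
pointer_tip [([318.6, 218.0], 0.9), ([269.9, 244.9], 0.59)]
pointed_rider [([323.9, 227.3], 0.74)]
10.45
[535.19 115.31 112.11] [-0.15 -0.5  -0.35]
[[318.08 219.13]
 [328.24 243.16]
 [321.66 227.39]
 [378.68 215.55]
 [226.42 275.97]]
278 194
```

View pics/c7.png

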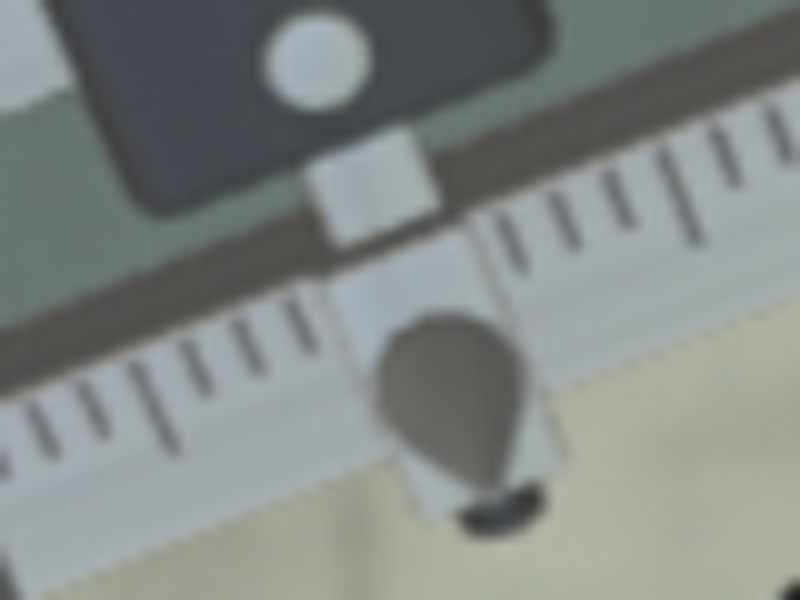

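The crop shows the pointer end centred at (388,226) and the saddle's near edge centred at (396,256). They are aligned to within about 0.5 mm. I refine this numerically with edge profiles.

```bash
python3 - <<'E'
from h import *
import pickle
np.set_printoptions(precision=2,suppress=True)
f=pickle.load(open("w7.pkl","rb"));v=np.load("unit_w.npy")
g=cv2.GaussianBlur(cv2.cvtColor(f["img"],cv2.COLOR_RGB2GRAY),(0,0),.6).astype(np.float32)
ys=np.arange(-8,18,.25)
def prof(x0,x1,z):
    a=[]
    for x in np.arange(x0,x1,.5):
        p=proj(f,U(*v,np.c_[np.full(len(ys),x),ys,np.full(len(ys),z)])).astype(np.float32)
        a.append(cv2.remap(g,p[None,:,0],p[None,:,1],cv2.INTER_LINEAR)[0])
    return np.mean(a,0)
for n,a in {"ptr":(56.5,60.5,33),"sad":(65,68,33),"sad2":(78,80,33),"cone45":(74,76,45),"cone55":(73,75,54),"tip":(72,80,58)}.items():
    p=prof(*a);print(n,[int(t) for t in p[::2]])
E
```

```text
ptr [81, 81, 81, 81, 81, 81, 80, 80, 80, 80, 81, 81, 81, 85, 94, 110, 130, 147, 158, 163, 164, 163, 162, 161, 161, 162, 163, 164, 165, 165, 166, 166, 163, 158, 144, 126, 106, 91, 84, 81, 81, 81, 82, 82, 82, 82, 81, 81, 81, 81, 81, 82]
sad [165, 160, 150, 139, 132, 136, 146, 156, 161, 161, 162, 164, 168, 171, 172, 172, 171, 170, 168, 167, 166, 165, 166, 167, 167, 168, 168, 168, 168, 168, 169, 169, 169, 169, 169, 168, 165, 160, 156, 156, 157, 154, 146, 135, 132, 139, 152, 161, 166, 166, 164, 157]
sad2 [166, 166, 166, 166, 166, 166, 165, 164, 160, 154, 145, 135, 124, 114, 107, 104, 103, 102, 101, 100, 99, 98, 98, 97, 96, 96, 95, 94, 92, 91, 89, 89, 88, 89, 93, 100, 111, 124, 138, 151, 158, 164, 166, 166, 166, 166, 166, 166, 166, 166, 166, 167]
cone45 [164, 164, 163, 163, 163, 164, 164, 163, 162, 160, 158, 155, 151, 143, 131, 119, 110, 105, 102, 101, 100, 100, 99, 98, 97, 95, 94, 93, 91, 89, 89, 91, 96, 104, 116, 130, 142, 150, 154, 159, 164, 167, 168, 168, 168, 168, 168, 169, 168, 168, 168, 169]
cone55 [152, 152, 152, 153, 155, 157, 159, 162, 163, 164, 162, 162, 163, 167, 169, 169, 165, 157, 146, 134, 122, 112, 106, 102, 98, 96, 96, 99, 107, 120, 135, 148, 160, 165, 168, 166, 162, 159, 161, 166, 170, 172, 173, 173, 173, 173, 173, 173, 172, 172, 172, 171]
tip [155, 155, 157, 158, 161, 163, 165, 166, 168, 168, 168, 168, 168, 169, 170, 169, 164, 155, 143, 132, 123, 115, 111, 107, 105, 104, 106, 110, 117, 125, 134, 145, 157, 165, 170, 171, 170, 170, 171, 172, 173, 174, 174, 173, 173, 172, 171, 171, 170, 169, 169, 168]
```

Pointer centre is at 4.70 mm and the cone is at 4.23 mm at every level I sampled. The pointer has overshot by about 0.45 mm, which needs roughly 10° back. I go back and correct it.

Call:
servo_tool:
  rotation:
    - [0,0,0]
    - [0,0,0]
    - [0,0,0]
    - [0,0,0]
    - [0,0,0]
  dp:
    - [0,0,0.2]
    - [-0.08,-0.4,0.2]
    - [-0.16,-0.75,0.2]
    - [-0.2,-0.98,0.2]
    - [-0.2,-0.98,0.2]
  grip: [0.1,0.1,0.1,0.1,0.1]

```text
t: 10.87
position: [0.5148, 0.0136, 0.1327]
orientation: [0.0, 0.161, 0.987, -0.001]
wrist_force: [0.4, -0.5, -0.6]
opening: 0.047
grasp_force: 0.0
```

Call:
servo_tool:
  rotation:
    - [0,0,0]
    - [0,0,0]
    - [0,0,0]
    - [0,0,0]
    - [0,0,0]
  dp:
    - [0,0,0]
    - [0,0,-0.25]
    - [0,0,-0.5]
    - [0,0,-0.7]
    - [0,0,-0.7]
  grip: [0.1,0.1,0.1,0.1,0.1]

```text
t: 11.28
position: [0.5134, 0.0189, 0.059]
orientation: [-0.003, 0.159, 0.987, 0.0]
wrist_force: [-0.7, -0.7, -1.2]
opening: 0.047
grasp_force: 0.0
```

Call:
servo_tool:
  rotation:
    - [0,0,0]
    - [0,0,0]
    - [0,0,0]
    - [0,0,0]
    - [0,0,0]
  dp:
    - [0,0,0]
    - [0,0,0]
    - [0,0,0]
    - [0,0,0]
    - [0,0,0]
  grip: [-1,-1,-1,-1,-1]

```text
t: 11.7
position: [0.5163, 0.0184, 0.0634]
orientation: [0.002, 0.159, 0.987, 0.0]
wrist_force: [-0.4, 2.3, 6.5]
opening: 0.0181
grasp_force: 30.6
```

Call:
servo_tool:
  rotation:
    - [0,0,0]
    - [0,0,0]
    - [0,0,0]
    - [0,0,0]
    - [0,0,0]
  dp:
    - [-0.015,-0.03,0]
    - [-0.03,-0.065,0]
    - [-0.03,-0.065,0]
    - [-0.03,-0.065,0]
    - [-0.03,-0.065,0]
  grip: [-1,-1,-1,-1,-1]

```text
t: 12.12
position: [0.5128, 0.0117, 0.0634]
orientation: [0.001, 0.159, 0.987, -0.0]
wrist_force: [-2.5, -0.1, 7.8]
opening: 0.0181
grasp_force: 30.8
```

Call:
servo_tool:
  rotation:
    - [0,0,0]
    - [0,0,0]
    - [0,0,0]
    - [0,0,0]
    - [0,0,0]
  dp:
    - [0,0,0]
    - [0,0,0]
    - [0,0,0.1]
    - [0,0,0.4]
    - [0,0,0.7]
  grip: [0.1,0.1,0.1,0.1,0.1]

```text
t: 12.53
position: [0.5117, 0.0119, 0.1322]
orientation: [-0.001, 0.159, 0.987, 0.0]
wrist_force: [0.7, 0.1, -0.1]
opening: 0.0471
grasp_force: 0.0
```

Call:
servo_tool:
  rotation:
    - [0,0,0]
    - [0,0,0]
    - [0,0,0]
    - [0,0,0]
    - [0,0,0]
  dp:
    - [0.05,0.3,0]
    - [0.1,0.7,0]
    - [0.2,1,-0.1]
    - [0.2,1,-0.2]
    - [0.2,1,-0.2]
  grip: [1,1,1,1,1]

```text
t: 12.95
position: [0.5315, 0.1131, 0.1103]
orientation: [-0.001, 0.157, 0.988, -0.0]
wrist_force: [-0.7, -0.4, -1.3]
opening: 0.0852
grasp_force: 0.0
```

```bash
cat > meas.py <<'E'
from h import *
import pickle,sys
f=grab_frame("wrist");pickle.dump(f,open("w8.pkl","wb"));v=np.load("unit_w.npy")
print(r.state()["position"],r.state()["t"])
g=cv2.GaussianBlur(cv2.cvtColor(f["img"],cv2.COLOR_RGB2GRAY),(0,0),.6).astype(np.float32)
ys=np.arange(-8,18,.1)
for n,(x0,x1,z) in {"ptr":(56.5,60.5,33),"sad2":(78,80,33),"cone45":(74,76,45),"cone55":(73,75,54)}.items():
    a=[]
    for x in np.arange(x0,x1,.5):
        p=proj(f,U(*v,np.c_[np.full(len(ys),x),ys,np.full(len(ys),z)])).astype(np.float32)
        a.append(cv2.remap(g,p[None,:,0],p[None,:,1],cv2.INTER_LINEAR)[0])
    p=np.mean(a,0); lev=122 if n=="ptr" else 131
    c=np.where(np.diff(p>lev))[0]; print(n,ys[c].round(1),ys[c].mean().round(2))
E
python3 meas.py
```

```text
[0.53182376 0.1121495  0.11123608] 13.0
ptr [-0.7  9.1] 4.2
sad2 [-2.2 10.8] 4.3
cone45 [-1.1  9.4] 4.15
cone55 [1.5 6.8] 4.15
```

The pointer reads 4.20 mm against 4.15 to 4.30 for the cone, so the stop is at the mark. Next I draw back toward the robot, turn the hand, and go to the connector.

Call:
servo_tool:
  rotation:
    - [0,0,0]
    - [0,0,-0.03]
    - [0,0,-0.07]
    - [0,0,-0.1]
    - [0,0,-0.14]
  dp:
    - [-0.2,0,0.3]
    - [-0.4,0,0.5]
    - [-0.65,0.05,0.6]
    - [-0.9,0.1,0.6]
    - [-0.9,0.1,0.6]
  grip: [1,1,1,1,1]

```text
t: 13.42
position: [0.4391, 0.1217, 0.1735]
orientation: [0.0, 0.372, 0.928, 0.0]
wrist_force: [0.9, 0.4, -0.4]
opening: 0.0857
grasp_force: 0.0
```

Call:
servo_tool:
  rotation:
    - [0,0,-0.03]
    - [0,0,-0.07]
    - [0,0,-0.11]
    - [0,0,-0.15]
    - [0,0,-0.18]
  dp:
    - [0,0.2,0]
    - [0,0.4,0]
    - [0,0.6,0]
    - [0,0.8,0]
    - [0,1,0]
  grip: [1,1,1,1,1]

```text
t: 13.83
position: [0.4426, 0.2218, 0.1728]
orientation: [0.0, 0.618, 0.786, 0.0]
wrist_force: [0.2, 0.3, 0.5]
opening: 0.0858
grasp_force: 0.0
```

Call:
servo_tool:
  rotation:
    - [0,0,-0.03]
    - [0,0,-0.07]
    - [0,0,-0.12]
    - [0,0,-0.12]
    - [0,0,-0.12]
  dp:
    - [0.1,0.3,0]
    - [0.2,0.6,0]
    - [0.3,0.9,0]
    - [0.3,0.9,0]
    - [0.3,0.9,0]
  grip: [1,1,1,1,1]

```text
t: 14.25
position: [0.4728, 0.3119, 0.1721]
orientation: [0.0, 0.752, 0.66, 0.0]
wrist_force: [0.5, -0.9, -0.2]
opening: 0.0853
grasp_force: 0.0
```

```bash
cat > conn.py <<'E'
from h import *
import pickle,sys
np.set_printoptions(precision=4,suppress=True)
f=grab_frame("wrist");pickle.dump(f,open(sys.argv[1]+".pkl","wb"))
s=r.state();print(s["position"],s["orientation"],s["t"])
for n,z in(("connector",0),("square_end",.011),("nose_tip",.011)):
    for d in finder.place_of(n,"wrist")[:2]: print(n,np.round(d["at"],1),round(d["score"],2),at_z(f,d["at"],z))
for d in finder.cut_out("connector","wrist")[:2]:
    m=d["region"].astype(np.uint8);R=cv2.minAreaRect(cv2.findNonZero(m));print("mask",m.sum(),R,round(d["score"],2))
    cols=f["img"][d["region"]].mean(0);print("rgb",cols)
    b=cv2.boxPoints(R);print([at_z(f,p,.022)[:2] for p in b])
    np.save(sys.argv[1]+"_m.npy",m)
    break
E
python3 conn.py w9
```

```text
[0.4726 0.3112 0.1723] [ 0.0002  0.7512  0.6601 -0.    ] 14.3
connector [437.4  17.4] 0.69 [0.6638 0.4309 0.    ]
connector [269.8 127.7] 0.68 [0.4866 0.3457 0.    ]
square_end [261.3  33.5] 0.84 [0.4894 0.438  0.011 ]
square_end [264.5 167.6] 0.78 [0.4754 0.3047 0.011 ]
nose_tip [267.   78.6] 0.9 [0.4897 0.3963 0.011 ]
nose_tip [181.4 319.3] 0.63 [0.3419 0.1168 0.011 ]
mask 1085 ((184.5, 345.0), (58.0, 23.0), 90.0) 0.95
rgb [172.4728 148.9226  70.6516]
[array([0.337, 0.132]), array([0.3657, 0.1282]), array([0.3471, 0.0346]), array([0.3163, 0.0387])]
```

```bash
cat > seg.py <<'E'
from h import *
import pickle,sys
np.set_printoptions(precision=4,suppress=True)
f=pickle.load(open(sys.argv[1]+".pkl","rb"));im=f["img"].astype(int)
# rectify at z=22mm onto a 0.5 mm world grid around the connector
xs=np.arange(.44,.54,.0005);ys=np.arange(.28,.42,.0005)
X,Y=np.meshgrid(xs,ys);p=proj(f,np.c_[X.ravel(),Y.ravel(),np.full(X.size,.022)]).astype(np.float32).reshape(*X.shape,2)
R=cv2.remap(f["img"],p[...,0],p[...,1],cv2.INTER_LINEAR).astype(int)
m=(R.max(2)<85).astype(np.uint8)
n,l,st,c=cv2.connectedComponentsWithStats(m)
for k in np.argsort(-st[1:,4])[:2]+1:
    q=np.argwhere(l==k); P=np.c_[xs[q[:,1]],ys[q[:,0]]].astype(np.float32)
    (cx,cy),sz,a=cv2.minAreaRect(P*1000);print(cx,cy,sz,a,st[k,4]*.25)
    for y in np.arange(.29,.42,.008):
        s=P[abs(P[:,1]-y)<.0003]
        if len(s): print(round(y,3),s[:,0].min(),s[:,0].max(),(s[:,0].min()+s[:,0].max())/2)
red=(R[...,0]>110)&(R[...,0]>1.8*R[...,1]);q=np.argwhere(red);print("red",xs[q[:,1]].mean(),ys[q[:,0]].min(),ys[q[:,0]].max(),len(q))
E
python3 seg.py w9
```

```text
481.8160095214844 340.4880065917969 (68.24479675292969, 25.22284698486328) 79.69515228271484 1615.0
0.306 0.481 0.4855 0.48325002
0.314 0.4665 0.4875 0.477
0.322 0.468 0.489 0.4785
0.33 0.4675 0.4925 0.48000002
0.338 0.469 0.494 0.4815
0.346 0.4705 0.4955 0.48299998
0.354 0.4715 0.497 0.48425
0.362 0.473 0.498 0.48549998
0.37 0.475 0.499 0.487
533.0 280.75 (1.5, 14.0) 90.0 15.0
red 0.4894756097560976 0.3735000000000001 0.3920000000000001 779
```

The black connector's block measures 68 x 25 mm, centred at (0.482, 0.3405) with yaw about −10°, and its red nose points toward +y. I lower over it.

Call:
servo_tool:
  rotation:
    - [0,0,-0.014]
    - [0,0,-0.014]
    - [0,0,-0.014]
    - [0,0,-0.014]
    - [0,0,-0.014]
  dp:
    - [0.09,0.29,-0.2]
    - [0.09,0.29,-0.5]
    - [0.09,0.29,-0.8]
    - [0.09,0.29,-1]
    - [0.09,0.29,-1]
  grip: [0.1,0.1,0.1,0.1,0.1]

```text
t: 14.92
position: [0.4794, 0.3392, 0.0682]
orientation: [-0.001, 0.766, 0.643, -0.004]
wrist_force: [-0.4, -0.3, 0.0]
opening: 0.0471
grasp_force: 0.0
```

Call:
servo_tool:
  rotation:
    - [0,0,0]
    - [0,0,0]
    - [0,0,0]
    - [0,0,0]
    - [0,0,0]
  dp:
    - [0,0,-0.2]
    - [0,0,-0.4]
    - [0,0,-0.6]
    - [0,0,-0.75]
    - [0,0,-0.75]
  grip: [0.1,0.1,0.1,0.1,0.1]

```text
t: 15.33
position: [0.4808, 0.3399, -0.0042]
orientation: [-0.0, 0.766, 0.643, -0.001]
wrist_force: [0.0, 0.2, 0.3]
opening: 0.0466
grasp_force: 0.0
```

```bash
python3 - <<'E'
from h import *
import pickle
np.set_printoptions(precision=4,suppress=True)
f=grab_frame("wrist");pickle.dump(f,open("w10.pkl","wb"));s=r.state();print(s["position"],s["wrist_force"],s["opening"])
g=f["img"].max(2)
for row in range(150,300,12): print(row,"".join("#" if t<50 else ("o" if t<100 else ".") for t in g[row,180:340:2]))
E
```

```text
[ 0.4815  0.3403 -0.0026] [ 0.1951 -0.5417  0.5436] 0.04707940236556345
150 ................................................................................
162 ................................................................................
174 ...............................o####o...........o####...........................
186 ..............................#########################.........................
198 ..............................########################o.........................
210 ..............................o#########o#############o.........................
222 ..............................o#######################..........................
234 ..............................o######o################..........................
246 ........oooooo###..............#######################...........####ooooo......
258 ######oooooo#####..............######################o...........######ooooo####
270 ###ooooooo#######o...............##################o............o########oooooo#
282 #ooooooo#########................##################o.............#########oooooo
294 ########oo#####o...................................................######o######
```

Call:
servo_tool:
  rotation:
    - [0,0,0]
    - [0,0,0]
    - [0,0,0]
    - [0,0,0]
  dp:
    - [0,0,-0.06]
    - [0,0,-0.12]
    - [0,0,-0.16]
    - [0,0,-0.16]
  grip: [0.1,0.1,0.1,0.1]

```text
t: 15.72
position: [0.4812, 0.3406, -0.0194]
orientation: [-0.0, 0.766, 0.643, -0.0]
wrist_force: [0.1, -0.0, -0.8]
opening: 0.0469
grasp_force: 0.0
```

Call:
servo_tool:
  rotation:
    - [0,0,0]
    - [0,0,0]
    - [0,0,0]
  dp:
    - [0,0,-0.03]
    - [0,0,-0.05]
    - [0,0,-0.05]
  grip: [0.1,0.1,0.1]

```text
t: 15.97
position: [0.4812, 0.3407, -0.0244]
orientation: [-0.0, 0.766, 0.643, -0.0]
wrist_force: [0.2, -0.4, 0.5]
opening: 0.0472
grasp_force: 0.0
```

Call:
servo_tool:
  rotation:
    - [0,0,0]
    - [0,0,0]
    - [0,0,0]
  dp:
    - [0,0,-0.02]
    - [0,0,-0.04]
    - [0,0,-0.04]
  grip: [0.1,0.1,0.1]

```text
t: 16.22
position: [0.4812, 0.3407, -0.0284]
orientation: [-0.0, 0.766, 0.643, -0.0]
wrist_force: [-0.1, -0.8, -0.4]
opening: 0.0473
grasp_force: 0.0
```

Call:
servo_tool:
  rotation:
    - [0,0,0]
    - [0,0,0]
    - [0,0,0]
  dp:
    - [0,0,-0.02]
    - [0,0,-0.03]
    - [0,0,-0.03]
  grip: [0.1,0.1,0.1]

```text
t: 16.47
position: [0.4813, 0.3407, -0.0313]
orientation: [-0.0, 0.766, 0.643, -0.0]
wrist_force: [-0.4, 0.4, 0.2]
opening: 0.0472
grasp_force: 0.0
```

Call:
servo_tool:
  rotation:
    - [0,0,0]
    - [0,0,0]
    - [0,0,0]
    - [0,0,0]
    - [0,0,0]
  dp:
    - [0,0,0]
    - [0,0,0]
    - [0,0,0]
    - [0,0,0]
    - [0,0,0]
  grip: [-1,-1,-1,-1,-1]
  newtons: 35

```text
t: 16.88
position: [0.4815, 0.3408, -0.0309]
orientation: [0.0, 0.766, 0.643, 0.0]
wrist_force: [-0.4, -0.2, 2.8]
opening: 0.025
grasp_force: 35.4
```

The connector is held, but the finger ends are close to the bench and the channel lips stand 8 mm above the floor, so I need a higher grasp. I open and touch the bench to learn where the finger ends really are.

Call:
servo_tool:
  rotation:
    - [0,0,0]
    - [0,0,0]
    - [0,0,0]
    - [0,0,0]
  dp:
    - [0,0,0]
    - [0,0,0]
    - [0,0,-0.02]
    - [0,0,-0.02]
  grip: [-0.1,-0.1,-0.1,-0.1]

```text
t: 17.22
position: [0.4811, 0.3406, -0.0335]
orientation: [-0.0, 0.766, 0.643, -0.0]
wrist_force: [-0.0, -0.5, 1.2]
opening: 0.0387
grasp_force: 0.0
```

Call:
servo_tool:
  rotation:
    - [0,0,0]
    - [0,0,0]
    - [0,0,0]
  dp:
    - [0,0,-0.02]
    - [0,0,-0.02]
    - [0,0,-0.02]
  grip: [-0.1,-0.1,-0.1]

```text
t: 17.47
position: [0.4813, 0.3407, -0.0353]
orientation: [-0.0, 0.766, 0.643, -0.0]
wrist_force: [0.3, 0.6, -1.6]
opening: 0.0383
grasp_force: 0.0
```

```bash
python3 - <<'E'
from h import *
import pickle
v=np.load("unit_w.npy")
def prof(fn,P):
    f=pickle.load(open(fn,"rb"));g=cv2.cvtColor(f["img"],cv2.COLOR_RGB2GRAY)
    out=0
    for Q in P:
        p=proj(f,U(*v,Q)).astype(np.float32);out=out+cv2.remap(g,p[None,:,0],p[None,:,1],cv2.INTER_LINEAR)[0]
    return (out/len(P)).astype(int)
xs=np.arange(-90,-20,1.)
for fn in("w1.pkl","w8.pkl"):
  for yc in(60,90):
    print(fn,"chan y",yc,prof(fn,[np.c_[xs,np.full(len(xs),y),np.full(len(xs),28)] for y in range(yc-5,yc+5)]).tolist())
ys=np.arange(-15,25,1.)
print("plate w8",prof("w8.pkl",[np.c_[np.full(len(ys),x),ys,np.full(len(ys),54.5)] for x in range(-60,-50)]).tolist())
E
```

```text
w1.pkl chan y 60 [14, 24, 19, 1, 3, 3, 3, 3, 3, 3, 4, 3, 11, 17, 4, 3, 2, 14, 19, 5, 7, 8, 7, 6, 8, 9, 10, 8, 6, 5, 6, 5, 4, 4, 3, 1, 3, 5, 6, 10, 12, 10, 8, 8, 7, 6, 6, 6, 6, 4, 19, 20, 14, 4, 4, 2, 6, 6, 5, 6, 6, 6, 6, 7, 7, 7, 7, 7, 6, 6]
w1.pkl chan y 90 [20, 3, 19, 2, 5, 5, 5, 5, 5, 5, 5, 5, 9, 13, 5, 5, 3, 16, 18, 5, 7, 8, 7, 6, 7, 9, 9, 6, 4, 4, 5, 6, 4, 4, 2, 0, 2, 4, 7, 10, 10, 8, 7, 7, 7, 7, 8, 8, 7, 5, 21, 21, 12, 5, 6, 3, 9, 6, 5, 6, 6, 6, 6, 7, 7, 7, 7, 7, 7, 7]
w8.pkl chan y 60 [13, 17, 21, 1, 8, 8, 8, 9, 9, 9, 9, 9, 9, 12, 11, 10, 11, 20, 9, 11, 13, 15, 15, 13, 14, 17, 18, 16, 14, 13, 13, 14, 11, 12, 11, 8, 9, 12, 13, 16, 20, 18, 16, 16, 15, 14, 14, 14, 13, 12, 9, 0, 12, 12, 11, 12, 22, 11, 11, 12, 12, 12, 12, 12, 13, 13, 12, 12, 12, 12]
w8.pkl chan y 90 [0, 0, 11, 10, 10, 10, 8, 10, 11, 11, 11, 11, 9, 9, 13, 12, 13, 24, 10, 12, 13, 16, 15, 13, 14, 16, 17, 15, 12, 11, 12, 14, 12, 12, 11, 8, 9, 11, 13, 16, 19, 16, 15, 15, 15, 15, 16, 16, 15, 14, 11, 4, 8, 13, 13, 13, 25, 13, 11, 11, 12, 12, 12, 12, 12, 12, 12, 12, 12, 12]
plate w8 [19, 19, 19, 19, 19, 18, 18, 18, 18, 18, 18, 18, 17, 18, 10, 21, 8, 13, 14, 14, 13, 13, 14, 10, 18, 4, 16, 16, 16, 16, 16, 16, 15, 16, 15, 15, 15, 15, 15, 15]
```

Call:
servo_tool:
  rotation:
    - [0,0,0]
    - [0,0,0]
    - [0,0,0]
  dp:
    - [0,0,-0.02]
    - [0,0,-0.03]
    - [0,0,-0.03]
  grip: [-0.1,-0.1,-0.1]

```text
t: 17.72
position: [0.4812, 0.3407, -0.0384]
orientation: [-0.0, 0.766, 0.643, -0.0]
wrist_force: [-0.3, -0.1, 0.8]
opening: 0.0381
grasp_force: 0.0
```

Call:
servo_tool:
  rotation:
    - [0,0,0]
    - [0,0,0]
    - [0,0,0]
  dp:
    - [0,0,-0.02]
    - [0,0,-0.02]
    - [0,0,-0.02]
  grip: [-0.1,-0.1,-0.1]

```text
t: 17.97
position: [0.4813, 0.3407, -0.0402]
orientation: [-0.0, 0.766, 0.643, -0.0]
wrist_force: [-0.1, 0.0, 0.0]
opening: 0.0383
grasp_force: 0.0
```

Call:
servo_tool:
  rotation:
    - [0,0,0]
    - [0,0,0]
    - [0,0,0]
  dp:
    - [0,0,-0.015]
    - [0,0,-0.03]
    - [0,0,-0.03]
  grip: [-0.1,-0.1,-0.1]

```text
t: 18.22
position: [0.4816, 0.3409, -0.0407]
orientation: [0.0, 0.766, 0.643, 0.001]
wrist_force: [-5.4, -3.8, 22.2]
opening: 0.0385
grasp_force: 11.0
```

Call:
servo_tool:
  rotation:
    - [0,0,0]
    - [0,0,0]
    - [0,0,0]
  dp:
    - [0,0,-0.01]
    - [0,0,-0.02]
    - [0,0,-0.02]
  grip: [-0.1,-0.1,-0.1]

```text
t: 18.47
position: [0.4817, 0.3409, -0.0408]
orientation: [0.001, 0.766, 0.643, 0.001]
wrist_force: [-11.0, -6.7, 39.7]
opening: 0.0386
grasp_force: 19.7
```

The fingers touch the bench at a reading of −40.5 mm. I raise to about −27.5 mm, which puts the finger ends about 10 mm above the underside, and grasp.

Call:
servo_tool:
  rotation:
    - [0,0,0]
    - [0,0,0]
    - [0,0,0]
  dp:
    - [0,0,0.1]
    - [0,0,0.175]
    - [0,0,0.175]
  grip: [-0.1,-0.1,-0.1]

```text
t: 18.72
position: [0.4822, 0.3412, -0.0262]
orientation: [0.0, 0.766, 0.643, 0.001]
wrist_force: [0.2, 0.2, -0.4]
opening: 0.0382
grasp_force: 0.0
```

Call:
servo_tool:
  rotation:
    - [0,0,0]
    - [0,0,0]
    - [0,0,0]
    - [0,0,0]
    - [0,0,0]
  dp:
    - [0,0,0]
    - [0,0,0]
    - [0,0,0]
    - [0,0,0]
    - [0,0,0]
  grip: [-1,-1,-1,-1,-1]
  newtons: 40

```text
t: 19.13
position: [0.4815, 0.3408, -0.0275]
orientation: [0.0, 0.766, 0.643, 0.0]
wrist_force: [-0.6, -0.5, 7.0]
opening: 0.0248
grasp_force: 39.6
```

Call:
servo_tool:
  rotation:
    - [0,0,0]
    - [0,0,0]
    - [0,0,0]
    - [0,0,0]
    - [0,0,0]
  dp:
    - [0,0,0.15]
    - [0,0,0.4]
    - [0,0,0.7]
    - [0,0,1]
    - [0,0,1]
  grip: [-1,-1,-1,-1,-1]

```text
t: 19.55
position: [0.4837, 0.3419, 0.0771]
orientation: [0.001, 0.766, 0.643, 0.004]
wrist_force: [0.3, 0.5, 0.0]
opening: 0.0248
grasp_force: 39.8
```

```bash
python3 - <<'E'
from h import *
import pickle
np.set_printoptions(precision=4,suppress=True)
f=grab_frame("wrist");s=r.state();p=s["position"];print(p,s["orientation"],s["opening"],s["grasp_force"],s["t"])
im=f["img"].astype(int)
for n in("square_end","nose_tip"):
    for d in finder.place_of(n,"wrist")[:3]: print(n,np.round(d["at"],1),round(d["score"],2))
a=np.radians(-10);u=np.array([-np.sin(a),np.cos(a),0])
print(proj(f,[p+u*t+[0,0,.028+.011+dz] for t in(-.035,.053) for dz in(0,)]))
red=(im[...,0]>110)&(im[...,0]>1.8*im[...,1]);q=np.argwhere(red[:260,200:340]);print("red",len(q),q.mean(0)+[0,200],q.min(0)+[0,200],q.max(0)+[0,200])
v=np.load("unit_w.npy");T=U(*v,[[-55.6,9.2+35+8,0]]);print("target",T,np.degrees(v[2]),"dp",(T-p)[0][:2]*10)
E
```

```text
[0.4826 0.3413 0.0744] [0.0006 0.7657 0.6431 0.0022] 0.024680159948937155 39.77817893028259 19.6
square_end [258.8 311.7] 0.77
square_end [247.6  64.4] 0.61
nose_tip [260.4 148.7] 0.61
[[260.5454 309.174 ]
 [260.4341 150.0365]]
red 1008 [174.1062 261.9395] [154 250] [195 274]
target [[0.4552 0.1891 0.    ]] 6.168762283537773 dp [-0.2737 -1.5224]
```

The connector is held and lifted, and its ends sit where predicted. I carry it over the channel, stopping 8 mm short of the stop.

Call:
servo_tool:
  rotation:
    - [0,0,0.02]
    - [0,0,0.05]
    - [0,0,0.09]
    - [0,0,0.09]
  dp:
    - [-0.05,-0.2,0]
    - [-0.12,-0.45,0]
    - [-0.2,-0.75,0]
    - [-0.2,-0.75,0]
  grip: [-1,-1,-1,-1]

```text
t: 20.03
position: [0.4589, 0.262, 0.0704]
orientation: [-0.001, 0.665, 0.747, -0.003]
wrist_force: [0.7, 0.3, -1.6]
opening: 0.0251
grasp_force: 39.7
```

Call:
servo_tool:
  rotation:
    - [0,0,0]
    - [0,0,0]
    - [0,0,0]
    - [0,0,0]
    - [0,0,0]
  dp:
    - [-0.02,-0.2,0]
    - [-0.05,-0.5,0]
    - [-0.07,-0.75,0]
    - [-0.07,-0.75,0]
    - [-0.07,-0.75,0]
  grip: [-1,-1,-1,-1,-1]

```text
t: 20.45
position: [0.4539, 0.1901, 0.0713]
orientation: [-0.001, 0.669, 0.744, -0.001]
wrist_force: [0.6, 0.9, -1.0]
opening: 0.0253
grasp_force: 39.7
```

```bash
cat > pose.py <<'E'
from h import *
np.set_printoptions(precision=4,suppress=True)
s=r.state();p=s["position"];v=np.load("unit_w.npy");w,x,y,z=s["orientation"]
d=p[:2]-v[:2];c,sn=np.cos(v[2]),np.sin(v[2])
print(p,"unit mm",np.array([c*d[0]+sn*d[1],-sn*d[0]+c*d[1]])*1e3,"yaw",np.degrees(np.arctan2(2*y*y-1,2*x*y)),"unit",np.degrees(v[2]),s["t"],s["wrist_force"],s["opening"])
E
python3 pose.py
```

```text
[0.4539 0.1901 0.0713] unit mm [-56.7322  53.3284] yaw 6.09199780217921 unit 6.168762283537773 20.45 [ 0.6239  0.8907 -0.9968] 0.025274785611337097
```

Call:
servo_tool:
  rotation:
    - [0,0,0]
    - [0,0,0]
    - [0,0,0]
    - [0,0,0]
    - [0,0,0]
  dp:
    - [0.01,0,-0.15]
    - [0.01,0,-0.3]
    - [0.01,0,-0.45]
    - [0.01,0,-0.55]
    - [0.01,0,-0.55]
  grip: [-1,-1,-1,-1,-1]

```text
t: 20.87
position: [0.454, 0.1915, 0.0149]
orientation: [-0.002, 0.667, 0.745, -0.002]
wrist_force: [-1.2, -0.9, -1.3]
opening: 0.025
grasp_force: 39.7
```

```bash
python3 pose.py; python3 - <<'E'
from h import *
f=grab_frame("wrist");g=f["img"].max(2).astype(int);v=np.load("unit_w.npy")
P=proj(f,U(*v,[[x,y,28] for y in(80,100,115) for x in(-77,-72,-38,-33)]));print(P.round(0).tolist())
for y in(80,100,115):
    a=proj(f,U(*v,[[-95,y,28]]))[0];b=proj(f,U(*v,[[-15,y,28]]))[0];n=81
    q=np.linspace(0,1,n)[:,None]*(b-a)+a
    print(y,[int(g[int(round(t[1])),int(round(t[0]))]) if 0<=t[0]<512 and 0<=t[1]<384 else -1 for t in q])
E
```

```text
[0.454  0.1915 0.0149] unit mm [-56.5676  54.6901] yaw 6.275673460605139 unit 6.168762283537773 20.8667 [-1.22   -0.8783 -1.2867] 0.025020182236124407
[[225.0, 190.0], [234.0, 190.0], [295.0, 190.0], [304.0, 190.0], [224.0, 155.0], [233.0, 155.0], [296.0, 155.0], [306.0, 155.0], [223.0, 126.0], [232.0, 126.0], [298.0, 127.0], [307.0, 127.0]]
80 [181, 180, 180, 180, 180, 180, 180, 180, 99, 115, 125, 124, 123, 123, 123, 124, 125, 124, 156, 181, 184, 186, 169, 121, 70, 24, 25, 26, 25, 27, 53, 95, 132, 148, 157, 166, 167, 166, 165, 164, 163, 163, 162, 159, 151, 120, 74, 24, 26, 26, 24, 23, 75, 187, 186, 180, 144, 141, 187, 185, 187, 179, 124, 126, 126, 127, 127, 128, 128, 128, 127, 128, 128, 128, 128, 127, 128, 128, 127, 127, 127]
100 [176, 178, 179, 180, 181, 181, 183, 185, 106, 113, 127, 127, 128, 128, 128, 128, 128, 124, 168, 184, 185, 189, 172, 116, 189, 189, 193, 192, 190, 189, 171, 110, 132, 141, 146, 148, 151, 151, 155, 153, 152, 151, 151, 151, 149, 132, 191, 190, 190, 191, 191, 193, 193, 191, 189, 189, 96, 169, 190, 189, 189, 163, 126, 126, 126, 127, 127, 127, 127, 126, 127, 127, 127, 127, 127, 128, 127, 127, 127, 126, 127]
115 [169, 167, 167, 168, 171, 172, 173, 161, 102, 109, 124, 127, 126, 127, 127, 128, 127, 124, 168, 187, 189, 190, 181, 108, 192, 190, 195, 195, 192, 191, 195, 195, 192, 190, 188, 189, 191, 191, 190, 188, 185, 185, 188, 192, 196, 197, 194, 192, 193, 194, 194, 196, 196, 195, 192, 192, 95, 168, 192, 192, 192, 180, 124, 126, 125, 126, 126, 127, 127, 127, 127, 126, 127, 127, 127, 128, 128, 129, 129, 129, 128]
```

Call:
servo_tool:
  rotation:
    - [0,0,0]
    - [0,0,0]
    - [0,0,0]
    - [0,0,0]
    - [0,0,0]
  dp:
    - [0.01,0,0]
    - [0.01,0,0]
    - [0.01,0,-0.08]
    - [0.01,0,-0.16]
    - [0.01,0,-0.16]
  grip: [-1,-1,-1,-1,-1]

```text
t: 21.33
position: [0.4555, 0.1906, 0.0]
orientation: [-0.001, 0.668, 0.745, -0.001]
wrist_force: [0.1, 0.2, -1.8]
opening: 0.0248
grasp_force: 39.7
```

```bash
python3 pose.py
```

```text
[0.4555 0.1906 0.    ] unit mm [-55.0926  53.6889] yaw 6.242399090362624 unit 6.168762283537773 21.3333 [ 0.1468  0.1544 -1.7994] 0.024768908342512358
```

Call:
servo_tool:
  rotation:
    - [0,0,0]
    - [0,0,0]
    - [0,0,0]
    - [0,0,0]
    - [0,0,0]
  dp:
    - [0,0,-0.03]
    - [0,0,-0.06]
    - [0,-0.03,-0.06]
    - [0.005,-0.06,-0.06]
    - [0.005,-0.06,-0.06]
  grip: [-1,-1,-1,-1,-1]

```text
t: 21.75
position: [0.4571, 0.1842, -0.0045]
orientation: [0.0, 0.668, 0.744, 0.0]
wrist_force: [0.1, 0.7, -0.6]
opening: 0.0248
grasp_force: 39.7
```

Call:
servo_tool:
  rotation:
    - [0,0,0]
    - [0,0,0]
    - [0,0,0]
  dp:
    - [0,-0.01,0]
    - [0.002,-0.02,0]
    - [0.002,-0.02,0]
  grip: [-1,-1,-1]

```text
t: 22.0
position: [0.4572, 0.1826, -0.0045]
orientation: [0.0, 0.668, 0.745, 0.0]
wrist_force: [0.5, -0.2, -0.5]
opening: 0.0247
grasp_force: 39.7
```

```bash
python3 pose.py
```

```text
[ 0.4572  0.1826 -0.0045] unit mm [-54.2874  45.5337] yaw 6.239940400482355 unit 6.168762283537773 22.0 [ 0.4561 -0.1645 -0.5303] 0.02467714627443748
```

Call:
servo_tool:
  rotation:
    - [0,0,0]
    - [0,0,0]
    - [0,0,0]
    - [0,0,0]
  dp:
    - [-0.01,0,-0.01]
    - [-0.01,0,-0.02]
    - [-0.01,-0.01,-0.02]
    - [-0.01,-0.01,-0.02]
  grip: [-1,-1,-1,-1]

```text
t: 22.33
position: [0.4559, 0.1821, -0.0067]
orientation: [-0.0, 0.668, 0.745, 0.0]
wrist_force: [-0.9, 3.4, -2.1]
opening: 0.0246
grasp_force: 39.7
```

Call:
servo_tool:
  rotation:
    - [0,0,0]
    - [0,0,0]
    - [0,0,0]
  dp:
    - [0,-0.01,0]
    - [0,-0.01,0]
    - [0,-0.01,0]
  grip: [-1,-1,-1]

```text
t: 22.58
position: [0.4559, 0.182, -0.0066]
orientation: [-0.001, 0.668, 0.744, 0.001]
wrist_force: [-0.9, 9.1, -0.9]
opening: 0.0247
grasp_force: 39.6
```

Call:
servo_tool:
  rotation:
    - [0,0,0]
    - [0,0,0]
    - [0,0,0]
  dp:
    - [0,-0.01,0]
    - [0,-0.01,0]
    - [0,-0.01,0]
  grip: [-1,-1,-1]

```text
t: 22.83
position: [0.4559, 0.182, -0.0065]
orientation: [-0.001, 0.668, 0.744, 0.002]
wrist_force: [-1.3, 16.9, -2.6]
opening: 0.0251
grasp_force: 39.6
```

Call:
servo_tool:
  rotation:
    - [0,0,0]
    - [0,0,0]
    - [0,0,0]
    - [0,0,0]
  dp:
    - [0,0.015,0]
    - [0,0.015,-0.01]
    - [0,0.015,-0.015]
    - [0,0.015,-0.015]
  grip: [-1,-1,-1,-1]

```text
t: 23.17
position: [0.4561, 0.1821, -0.0076]
orientation: [-0.0, 0.668, 0.745, 0.001]
wrist_force: [-1.8, 6.4, 4.8]
opening: 0.0248
grasp_force: 40.5
```

```bash
python3 pose.py
```

```text
[ 0.4561  0.1821 -0.0076] unit mm [-55.4042  45.091 ] yaw 6.236694345427586 unit 6.168762283537773 23.1667 [-1.846   6.399   4.7507] 0.024769733957986387
```

It now rests on the floor (about 5 N up) and against the stop (about 6 N). I release it and rise.

Call:
servo_tool:
  rotation:
    - [0,0,0]
    - [0,0,0]
    - [0,0,0]
    - [0,0,0]
    - [0,0,0]
  dp:
    - [0,0,0]
    - [0,0,0]
    - [0,0,0]
    - [0,0,0.02]
    - [0,0,0.05]
  grip: [-0.1,-0.1,-0.1,-0.1,-0.1]

```text
t: 23.58
position: [0.4559, 0.1811, -0.0031]
orientation: [-0.0, 0.668, 0.745, -0.0]
wrist_force: [0.5, -0.3, 0.8]
opening: 0.0385
grasp_force: 0.0
```

Call:
servo_tool:
  rotation:
    - [0,0,0]
    - [0,0,0]
    - [0,0,0]
    - [0,0,0]
    - [0,0,0]
  dp:
    - [0,0,0.2]
    - [0,0,0.5]
    - [0,0,0.8]
    - [0,0,1]
    - [0,0,1]
  grip: [-0.1,-0.1,-0.1,-0.1,-0.1]

```text
t: 24.0
position: [0.4581, 0.1815, 0.101]
orientation: [0.003, 0.667, 0.745, 0.003]
wrist_force: [0.7, 0.5, 0.6]
opening: 0.0383
grasp_force: 0.0
```

Call:
servo_tool:
  rotation:
    - [0,0,0]
    - [0,0,0]
    - [0,0,0]
    - [0,0,0]
    - [0,0,0]
  dp:
    - [0,0,0.2]
    - [0,0,0.4]
    - [-0.1,0,0.6]
    - [-0.2,0,0.6]
    - [-0.2,0,0.6]
  grip: [1,1,1,1,1]

```text
t: 24.42
position: [0.4347, 0.1813, 0.157]
orientation: [0.0, 0.667, 0.745, 0.0]
wrist_force: [0.3, 0.8, -0.4]
opening: 0.0854
grasp_force: 0.0
```

```bash
cat > fin.py <<'E'
from h import *
import pickle
f=grab_frame("wrist");pickle.dump(f,open("w12.pkl","wb"));v=np.load("unit_w.npy");g=f["img"].max(2).astype(np.uint8)
def line(Q):
    p=proj(f,U(*v,Q)).astype(np.float32);return [int(t) for t in cv2.remap(g,p[None,:,0],p[None,:,1],cv2.INTER_LINEAR)[0]]
ys=np.arange(-4,104,2.)
print("along, z42, y=-4..",line(np.c_[np.full(len(ys),-55.5),ys,np.full(len(ys),42)]))
ys=np.arange(0,20,.5)
for x in(-64,-55.5,-47): print("gap",x,line(np.c_[np.full(len(ys),x),ys,np.full(len(ys),42)]))
xs=np.arange(-80,-30,1.)
for y in(20,45,70,90): print("across",y,line(np.c_[xs,np.full(len(xs),y),np.full(len(xs),42)]))
for n in("nose_tip","square_end","stop_face"):
    print(n,[(np.round(d["at"],1),round(d["score"],2)) for d in finder.place_of(n,"wrist")[:3]])
print(proj(f,U(*v,[[-55,97,31],[-55,9.2,31],[-55,9.2,54.5]])).round(1).tolist())
E
python3 pose.py; python3 fin.py
```

```text
[0.4347 0.1813 0.157 ] unit mm [-76.8322  46.6402] yaw 6.271719763660174 unit 6.168762283537773 24.4167 [ 0.3495  0.8053 -0.3591] 0.0853727884836415
along, z42, y=-4.. [167, 171, 172, 176, 144, 81, 81, 81, 50, 43, 42, 44, 42, 43, 44, 43, 43, 43, 52, 51, 50, 51, 51, 50, 49, 51, 49, 52, 51, 50, 52, 51, 50, 50, 51, 53, 53, 53, 53, 52, 50, 38, 139, 151, 152, 151, 151, 150, 150, 151, 152, 115, 160, 171]
gap -64 [172, 173, 174, 175, 176, 176, 171, 158, 144, 121, 99, 90, 81, 80, 80, 81, 81, 81, 81, 81, 81, 77, 66, 57, 49, 42, 41, 40, 41, 42, 42, 42, 42, 43, 45, 46, 46, 46, 45, 43]
gap -55.5 [172, 173, 174, 175, 176, 176, 171, 158, 144, 121, 99, 90, 81, 80, 80, 80, 81, 81, 82, 81, 81, 77, 66, 57, 50, 44, 44, 43, 43, 43, 43, 43, 42, 41, 42, 43, 44, 43, 42, 42]
gap -47 [172, 173, 174, 175, 176, 175, 170, 158, 144, 121, 99, 90, 81, 81, 81, 82, 82, 82, 81, 81, 81, 79, 71, 63, 54, 46, 45, 44, 45, 46, 46, 46, 45, 44, 43, 43, 43, 42, 41, 39]
across 20 [115, 113, 116, 142, 168, 169, 165, 156, 159, 174, 177, 177, 166, 112, 46, 38, 42, 42, 43, 42, 42, 43, 45, 45, 43, 42, 41, 41, 40, 41, 40, 39, 38, 38
[... 380 characters left out ...]
1, 99, 44, 43, 48, 50, 51, 51, 51, 51, 51, 52, 53, 52, 52, 53, 55, 55, 53, 53, 53, 53, 53, 52, 51, 47, 62, 112, 149, 126, 128, 168, 173, 172, 152, 119, 118, 120, 120, 120]
across 90 [119, 117, 114, 138, 168, 173, 170, 164, 171, 175, 177, 178, 175, 176, 178, 179, 172, 136, 110, 122, 137, 146, 151, 151, 150, 150, 150, 149, 146, 137, 140, 173, 177, 177, 178, 178, 177, 176, 163, 123, 126, 167, 175, 175, 153, 116, 117, 118, 119, 119]
nose_tip [(array([171.6, 207.8]), 0.84), (array([284.7, 117.9]), 0.61)]
square_end [(array([162.6, 276.7]), 0.86), (array([276.7, 202.4]), 0.83), (array([280.9, 207.3]), 0.27)]
stop_face [(array([282.4, 204.7]), 0.96)]
[[284.7, 118.1], [282.6, 205.1], [284.2, 213.9]]
```

The connector lies straight and centred, with at most about 1 mm of apparent gap at the stop. I close the fingers and nudge the nose tip lightly so the wide end is seated.

Call:
servo_tool:
  rotation:
    - [0,0,0]
    - [0,0,0]
    - [0,0,0]
    - [0,0,0]
    - [0,0,0]
  dp:
    - [0.03,0.2,0]
    - [0.07,0.4,0]
    - [0.1,0.6,0]
    - [0.13,0.78,0]
    - [0.13,0.78,0]
  grip: [-1,-1,-1,-1,-1]

```text
t: 25.03
position: [0.4494, 0.2614, 0.1558]
orientation: [-0.001, 0.667, 0.745, -0.0]
wrist_force: [-0.0, -0.5, -0.1]
opening: 0.0257
grasp_force: 0.0
```

Call:
servo_tool:
  rotation:
    - [0,0,0]
    - [0,0,0]
    - [0,0,0]
    - [0,0,0]
    - [0,0,0]
  dp:
    - [0,0,-0.25]
    - [0,0,-0.5]
    - [0,0,-0.8]
    - [0,0,-1]
    - [0,0,-1]
  grip: [-1,-1,-1,-1,-1]

```text
t: 25.45
position: [0.4468, 0.2579, 0.0528]
orientation: [-0.002, 0.668, 0.744, -0.004]
wrist_force: [-0.4, -0.3, -0.3]
opening: -0.0
grasp_force: 0.0
```

```bash
python3 pose.py
```

```text
[0.4468 0.2579 0.0528] unit mm [-56.5572 121.4846] yaw 6.228466360922449 unit 6.168762283537773 25.45 [-0.389  -0.3454 -0.3276] -1.576839885889944e-05
```

Call:
servo_tool:
  rotation:
    - [0,0,0]
    - [0,0,0]
    - [0,0,0]
    - [0,0,0]
    - [0,0,0]
  dp:
    - [0,0,-0.2]
    - [0,0,-0.4]
    - [0,0,-0.56]
    - [0,0,-0.58]
    - [0,0,-0.58]
  grip: [-1,-1,-1,-1,-1]

```text
t: 25.87
position: [0.4493, 0.259, -0.0009]
orientation: [-0.0, 0.668, 0.745, -0.0]
wrist_force: [-0.2, -0.7, -0.6]
opening: 0.0003
grasp_force: 0.0
```

Call:
servo_tool:
  rotation:
    - [0,0,0]
    - [0,0,0]
    - [0,0,0]
    - [0,0,0]
  dp:
    - [0,-0.03,0]
    - [0.005,-0.06,0]
    - [0.01,-0.08,0]
    - [0.01,-0.08,0]
  grip: [-1,-1,-1,-1]

```text
t: 26.2
position: [0.4506, 0.2509, -0.0003]
orientation: [0.0, 0.668, 0.744, 0.001]
wrist_force: [-0.1, -0.8, 0.3]
opening: -0.0003
grasp_force: 0.0
```

Call:
servo_tool:
  rotation:
    - [0,0,0]
    - [0,0,0]
    - [0,0,0]
  dp:
    - [0,-0.01,0]
    - [0,-0.02,0]
    - [0,-0.02,0]
  grip: [-1,-1,-1]

```text
t: 26.45
position: [0.4501, 0.2491, -0.001]
orientation: [0.0, 0.668, 0.745, 0.0]
wrist_force: [0.7, -0.4, 0.3]
opening: 0.0001
grasp_force: 0.0
```

```bash
python3 pose.py
```

```text
[ 0.4501  0.2491 -0.001 ] unit mm [-54.2061 112.4273] yaw 6.2503805438517315 unit 6.168762283537773 26.45 [ 0.6972 -0.4225  0.3258] 0.00013231470037077238
```

Call:
servo_tool:
  rotation:
    - [0,0,0]
    - [0,0,0]
    - [0,0,0]
  dp:
    - [-0.01,0,-0.03]
    - [-0.01,0,-0.05]
    - [-0.01,0,-0.05]
  grip: [-1,-1,-1]

```text
t: 26.7
position: [0.4487, 0.2492, -0.0066]
orientation: [-0.0, 0.667, 0.745, -0.0]
wrist_force: [0.1, -0.2, 0.6]
opening: 0.0001
grasp_force: 0.0
```

Call:
servo_tool:
  rotation:
    - [0,0,0]
    - [0,0,0]
    - [0,0,0]
  dp:
    - [0,-0.01,0]
    - [0,-0.02,0]
    - [0,-0.02,0]
  grip: [-1,-1,-1]

```text
t: 26.95
position: [0.4491, 0.2471, -0.0061]
orientation: [0.0, 0.668, 0.745, -0.0]
wrist_force: [0.3, 0.3, -0.1]
opening: 0.0003
grasp_force: 0.0
```

Call:
servo_tool:
  rotation:
    - [0,0,0]
    - [0,0,0]
    - [0,0,0]
  dp:
    - [0,-0.01,0]
    - [0,-0.015,0]
    - [0,-0.015,0]
  grip: [-1,-1,-1]

```text
t: 27.2
position: [0.4491, 0.2457, -0.006]
orientation: [0.0, 0.668, 0.745, 0.0]
wrist_force: [0.5, -0.4, 0.6]
opening: 0.0001
grasp_force: 0.0
```

Call:
servo_tool:
  rotation:
    - [0,0,0]
    - [0,0,0]
    - [0,0,0]
  dp:
    - [0,-0.01,0]
    - [0,-0.015,0]
    - [0,-0.015,0]
  grip: [-1,-1,-1]

```text
t: 27.45
position: [0.4492, 0.2447, -0.006]
orientation: [-0.0, 0.668, 0.745, 0.001]
wrist_force: [0.5, 5.4, -0.8]
opening: 0.0004
grasp_force: 2.3
```

Call:
servo_tool:
  rotation:
    - [0,0,0]
    - [0,0,0]
    - [0,0,0]
  dp:
    - [0,-0.005,0]
    - [0,-0.01,0]
    - [0,-0.01,0]
  grip: [-1,-1,-1]

```text
t: 27.7
position: [0.4492, 0.2445, -0.0059]
orientation: [-0.001, 0.668, 0.744, 0.001]
wrist_force: [-0.4, 9.8, 0.1]
opening: 0.0
grasp_force: 4.8
```

Call:
servo_tool:
  rotation:
    - [0,0,0]
    - [0,0,0]
    - [0,0,0]
  dp:
    - [0,-0.005,0]
    - [0,-0.01,0]
    - [0,-0.01,0]
  grip: [-1,-1,-1]

```text
t: 27.95
position: [0.4492, 0.2443, -0.0058]
orientation: [-0.001, 0.668, 0.744, 0.002]
wrist_force: [-0.9, 15.1, 0.2]
opening: -0.0001
grasp_force: 7.3
```

The force climbed to 15 N with no further travel, so the wide end is seated on the stop. I withdraw and check.

Call:
servo_tool:
  rotation:
    - [0,0,0]
    - [0,0,0]
    - [0,0,0]
    - [0,0,0]
    - [0,0,0]
  dp:
    - [0,0.1,0]
    - [0,0.2,0]
    - [0,0.2,0.3]
    - [0,0.2,0.7]
    - [0,0.2,1]
  grip: [-1,-1,-1,-1,-1]

```text
t: 28.37
position: [0.4491, 0.2627, 0.096]
orientation: [0.0, 0.667, 0.745, -0.0]
wrist_force: [0.3, 0.6, 0.2]
opening: -0.0002
grasp_force: 0.0
```

Call:
servo_tool:
  rotation:
    - [0,0,0]
    - [0,0,0]
    - [0,0,0]
    - [0,0,0]
    - [0,0,0]
  dp:
    - [-0.05,-0.2,0.2]
    - [-0.1,-0.5,0.4]
    - [-0.15,-0.8,0.6]
    - [-0.15,-0.8,0.6]
    - [-0.15,-0.8,0.6]
  grip: [1,1,1,1,1]

```text
t: 28.78
position: [0.4344, 0.1816, 0.1549]
orientation: [0.001, 0.668, 0.744, 0.001]
wrist_force: [-0.1, 0.1, -0.4]
opening: 0.0606
grasp_force: 0.0
```

```bash
python3 pose.py; python3 fin.py
```

```text
[0.4344 0.1816 0.1549] unit mm [-77.0512  46.998 ] yaw 6.138077640895746 unit 6.168762283537773 28.7833 [-0.0807  0.0871 -0.4002] 0.06055929103595464
along, z42, y=-4.. [169, 175, 175, 179, 151, 87, 82, 82, 56, 44, 43, 43, 43, 43, 44, 44, 45, 43, 53, 52, 51, 51, 51, 51, 50, 52, 51, 52, 52, 52, 52, 52, 51, 52, 52, 54, 55, 55, 54, 53, 52, 43, 126, 155, 155, 154, 153, 153, 153, 154, 155, 137, 151, 175]
gap -64 [175, 176, 177, 178, 179, 179, 176, 165, 152, 130, 108, 96, 86, 83, 82, 82, 82, 82, 83, 83, 82, 81, 73, 64, 55, 46, 44, 42, 42, 42, 43, 43, 43, 44, 46, 47, 48, 47, 47, 45]
gap -55.5 [175, 176, 177, 178, 179, 179, 177, 164, 151, 129, 107, 96, 87, 83, 82, 81, 82, 82, 83, 83, 82, 80, 72, 63, 56, 48, 46, 44, 44, 44, 44, 43, 43, 43, 43, 43, 43, 43, 43, 43]
gap -47 [176, 176, 177, 178, 179, 179, 176, 163, 150, 130, 108, 96, 85, 83, 83, 83, 83, 83, 83, 83, 83, 81, 75, 69, 61, 52, 48, 44, 43, 43, 44, 45, 45, 45, 44, 43, 43, 43, 43, 42]
across 20 [118, 117, 122, 150, 173, 171, 166, 158, 164, 178, 180, 178, 157, 95, 44, 40, 44, 44, 44, 43, 43, 45, 46, 45, 43, 43, 42, 42, 41, 42, 41, 41, 39,
[... 412 characters left out ...]
 53, 53, 53, 53, 53, 53, 54, 55, 56, 56, 54, 54, 54, 54, 54, 53, 50, 48, 73, 130, 155, 115, 134, 175, 176, 172, 145, 118, 121, 122, 122, 122]
across 90 [121, 120, 120, 148, 177, 177, 173, 162, 170, 179, 181, 181, 179, 180, 182, 183, 173, 139, 117, 128, 141, 149, 154, 154, 153, 153, 153, 152, 148, 140, 148, 178, 181, 180, 181, 181, 180, 179, 164, 122, 139, 177, 178, 175, 148, 115, 119, 121, 121, 121]
nose_tip [(array([173.4, 211.1]), 0.81), (array([282.1, 117.3]), 0.79)]
square_end [(array([282.6, 206.6]), 0.8), (array([162.4, 277.4]), 0.78), (array([281.8, 205.7]), 0.35)]
stop_face [(array([281.7, 208.8]), 0.68), (array([397.9, 250.8]), 0.63)]
[[284.7, 118.6], [282.8, 206.1], [284.4, 215.1]]
```

```bash
python3 -c "
from cell import r
print(r.job_done())"
```

```text
the job is handed in; nothing more can be done
None
```

I handed the job in at 28.8 s of the 72 s: the stop is within about 0.1 mm of the cone rider's tip, and the connector lies flat and centred in the channel with its wide end seated on the stop plate and its nose pointing away from the handwheel; the hand-in gave no verdict.

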